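# Make up two dental laboratory case trays

### The arm

A 6-joint arm with a two-finger parallel gripper is mounted at the origin on the work surface. World frame = base frame: x ahead of the robot, y to its left, z up, the work surface at z = 0. Lengths are in m, angles in rad, forces in N, time in s.
With the tool pointing down it reaches from about 0.25 to 0.725 m from the base axis. Payload 4 kg.
Tool frame: the origin (TCP) lies midway between the tips of the shut fingers; the grasp point (between the pads) lies 19 mm behind it; z points along the fingers, y is the direction in which the jaws open and shut (so a half turn about z gives the same grasp; the last joint's range is limited). The gripper opens to 85 mm and grips with 20 to 120 N. Pads are 22 mm wide; open, the fingers measure 114 mm over their backs; the gripper's body (76 mm by 85 mm) begins 54 mm behind the grasp point. The pads swing forward as they close: fully open they stand 13 mm farther back than shut.
Start: joints at [1.14, 0.241, 0.005, 1.335, 0, 1.571], TCP at [0.209, 0.454, 0.231] pointing down, gripper open.
Joint ranges: [-2.72, 2.72], [-1.05, 1.87], [-1.09, 1.28], [-1.99, 2.15], [-1.42, 1.44], [-3.14, 3.14]. Speed limits (rad/s): [2.79, 2.79, 3.14, 3.14, 3.14, 3.14].

### API

Orientations are given as a unit quaternion [x, y, z, w].
In Python, from workcell import monitor, cams, order gives the robot as it stands.
- The arm moves only by the tool send_rows, never from a script. Its argument "moves" is a list of rows, each a list of 4 numbers: the shift along the tool's x, y, z as a fraction of full scale, then the turn about the tool's z as a fraction of full scale. A call has 1 to 20 rows; each row shifts and turns the commanded pose from where the row before left it, along the tool's axes as they then stand; what a row does not reach is not made up. Full scale, the value 1, is 100 cm for a shift and 0.1 rad for a turn. A row lasts 1/10 s, in which the tool goes at most 50 mm and 8.59 degrees, less where a joint would pass 70% of its speed; a pose out of reach is approached as far as the arm can. A call with a number of a shift or a turn outside -1 to 1 is refused whole. A call with a gripper value outside its range is refused whole. "claw" is the gripper's target within -1 to 1 (fully open at 1, half-way at 0, shut at -1), set as the call begins (left out, the last holds). The fingers move at their own pace and stop on an object; the grip force is fixed at half the most. Time passes only in rows, so rows that do not move let the fingers close. It gives the time, the measured TCP pose, the force and the opening at its end, in the units of the state.
- monitor.get_obs(): the state, without advancing time (a new reading comes with each control period).
- cams.camera(name): name is "side" or "top"; returns (picture, depth): 420x560x3 uint8, blue, green, red; 420x560 float32, m along the optical axis (not along the pixel's ray), 0 where there is no reading.
- cams.camera_info(name): a dict with "intrinsics" (3x3 intrinsics, pixels), "T" (4x4, takes a point from camera to world coordinates). Camera axes: x right, y up, looking along -z (the intrinsics and any distortion apply to the point x, -y, -z); pixel columns grow to the right and rows downward; lengths in m; the calibration is good to about 2 mm. A picture is of the moment at which its call begins. camera_info takes no time and is no camera call.
- order.job_done(): hands the job in, once; it reports no verdict.
The state is a dict: "clock": time; "joint_pos": joint angles; "joint_vel": joint speeds; "tau": joint torques, N m; "eef_pos": TCP position; "tool_rot": TCP orientation; "ft_force": force on the tool from outside, world axes, zero at the start; "ft_torque": the same for the moment, N m; "grip_width": finger opening in m.
Only numpy, scipy, OpenCV 4.12 (cv2) and the standard library are available. Lean on these libraries where they do the work, as an engineer would, in place of code of your own. Each camera call takes 0.05 s, during which the arm holds its last target.

### The job

Make up the two case trays from the stock on the steel sheet. Long tray (three compartments): the full-arch plaster model in the large end compartment, the tall slim felt cone in the middle one, and the jar in the small one at the other end; short tray (two compartments): the quarter-arch plaster model in the larger compartment and the hubbed felt wheel in the smaller. Everything stands upright and flat on its compartment's floor; set the plaster models down rather than dropping them, and leave the stubby felt cone where it is.

Things in the scene. Friction and masses are not known exactly. Their poses are not given: they have to be found in the camera images.
- full_model_center (a point): Full-arch plaster dental model, 120 g: a D-shaped base with a horseshoe of 14 plaster teeth on top. 52 mm long (x), 58 wide (y), 36 high; the base is 26 mm high. Rounded front to -x; the sides at y = -29 and +29 mm are flat and parallel from x = -6 to +26 mm, good to grip. Point: its centre, half-way up (18 mm above its underside); z up.
- quarter_model_center (a point): Quarter-arch plaster dental model, 70 g: a narrow oblong base with one row of six plaster teeth along it. 56 mm long (x), 30 mm wide (y), 36 mm high; the base with its upright sides is 26 mm high. Point: its centre, half-way up (18 mm above its underside); x along its length, z up.
- slim_cone_center (a point): Tall slim polishing cone of pale felt, 30 g, standing point up: 28 mm diameter, 62 mm high, cylindrical for the lowest 36 mm, then tapering to 8 mm at the top. Point: its centre, half-way up (31 mm above its underside); z is its axis, up.
- jar_center (a point): Closed white plastic jar of polishing paste, 60 g: body 38 mm diameter, 30 mm high, under a 40 mm lid, 44 mm high in all. Point: its centre, half-way up (22 mm above its underside); z is its axis, up.
- wheel_center (a point): Polishing wheel with a hub, 50 g: pale felt disc of 44 mm diameter and 12 mm thickness lying flat, with a steel hub of 16 mm diameter standing up from its centre; 46 mm high in all. Grip it by the hub. Point: on its axis, half-way up (23 mm above its underside); z is its axis, up.
- stub_cone_center (a point): Stubby pale felt cone, not wanted in either tray: 44 mm diameter, 38 mm high, cylindrical for the lowest 14 mm, then tapering to 18 mm at the top. Point: its centre, half-way up (19 mm above its underside).
- long_tray: Fixed low open tray, grey plastic; floor 3 mm thick, walls and dividers 4 mm thick, tops 9 mm above the bench (6 above the tray floor). Origin: centre of its underside, on the bench; x along its length, y across, z up. 232 x 92 mm, three compartments in a row, 84 mm across: large, 88 mm long, centre x = -68 mm; middle, 64 mm long, x = +12 mm; small end, 64 mm long, x = +80 mm.
- short_tray: Fixed low open tray, grey plastic; floor 3 mm thick, walls and dividers 4 mm thick, tops 9 mm above the bench (6 above the tray floor). Origin: centre of its underside, on the bench; x along its length, y across, z up. 152 x 92 mm, two compartments in a row, 84 mm across: larger, 76 mm long, centre x = -34 mm; smaller, 64 mm long, x = +40 mm.
There are look-alikes about, which are no part of the job. Leave any orange or pink look-alike of the part that bears jar_center alone.

How it is judged:
At the end, for the whole second after the job is handed in: Each of the five things lies wholly inside its own compartment, flat on the tray floor and upright (height within 4 mm, tilt under 0.08 rad, origin within about 13 to 30 mm of the compartment's centre, as its walls allow), at rest; the stubby cone stands within 20 mm of where it began (x of full_model_center in the frame of long_tray between -0.088 and -0.048 m and y of full_model_center in the frame of long_tray between -0.017 and 0.017 m and z of full_model_center in the frame of long_tray between 0.017 and 0.025 m and angle between each of full_model_center, slim_cone_center, jar_center, quarter_model_center, wheel_center, stub_cone_center's own z axis and vertical below 0.08 rad and linear speed of each of full_model, slim_cone, jar, quarter_model, wheel below 0.03 m/s and angular speed of each of full_model, slim_cone, jar, quarter_model, wheel below 0.3 rad/s and x of slim_cone_center in the frame of long_tray between -0.008 and 0.032 m and y of slim_cone_center in the frame of long_tray between -0.03 and 0.03 m and z of slim_cone_center in the frame of long_tray between 0.03 and 0.038 m and x of jar_center in the frame of long_tray between 0.065 and 0.095 m and y of jar_center in the frame of long_tray between -0.025 and 0.025 m and z of jar_center in the frame of long_tray between 0.021 and 0.029 m and x of quarter_model_center in the frame of short_tray between -0.059 and -0.009 m and y of quarter_model_center in the frame of short_tray between -0.028 and 0.028 m and z of quarter_model_center in the frame of short_tray between 0.017 and 0.025 m and x of wheel_center in the frame of short_tray between 0.027 and 0.053 m and y of wheel_center in the frame of short_tray between -0.023 and 0.023 m and z of wheel_center in the frame of short_tray between 0.022 and 0.03 m and distance of stub_cone_center from where it was at the start of the episode below 0.02 m); the robot touches nothing.
It fails at once if the full-arch plaster model is dropped (faster than 0.65 m/s close above the bench) (height (world z) of full_model_center below 0.045 m and linear speed of full_model above 0.65 m/s).
It fails at once if the quarter-arch plaster model is dropped (faster than 0.65 m/s close above the bench) (height (world z) of quarter_model_center below 0.045 m and linear speed of quarter_model above 0.65 m/s).
It fails at once if the stubby cone is moved more than 30 mm (distance of stub_cone_center from where it was at the start of the episode above 0.03 m).
It also fails if it takes over 134 s, if anything falls off the work surface, if the arm or the gripper's body presses on something with over 40 N, if the wrist force passes 120 N, or if a joint passes its speed limit or range.

## Working session

There is one attempt and no reset: what is moved stays moved. The work goes in short steps, Python scripts to look and compute and a tool call to move; the robot and the scene stay as the last step left them, time stands still between calls to the robot, and variables do not carry over. Pictures are saved under pics/ and viewed, and the job is handed in when it is done.

Besides the shell and the picture viewer there is one more tool, called after "Call:" as a command line: name --pt "numbers of a row" for each row, then --argument value for the rest. send_rows: Moves the arm, as the interface text tells. Its arguments: {"type":"object","properties":{"moves":{"type":"array","items":{"type":"array","items":{"type":"number","minimum":-1,"maximum":1}}},"claw":{"type":"number"}},"required":["moves"]}

```bash
ls; mkdir -p pics; python3 - <<'E'
from workcell import monitor, cams, order
import cv2, numpy as np
np.set_printoptions(precision=4,suppress=True)
o=monitor.get_obs()
for k in o: print(k,o[k])
for n in ("top","side"):
    p,d=cams.camera(n); cv2.imwrite(f"pics/{n}0.png",p); np.save(f"pics/{n}0_d.npy",d); np.save(f"pics/{n}0_p.npy",p)
    i=cams.camera_info(n); print(n,i)
E
```

```text
pics
clock 0.0
joint_pos [ 1.14    0.2414  0.0037  1.3352 -0.      1.5708]
joint_vel [-0.0009 -0.001   0.      0.0003 -0.0005 -0.0003]
tau [ -0.0014 -37.2321  25.2407   0.0169  -0.0001   0.    ]
eef_pos [0.2085 0.4537 0.2304]
tool_rot [ 0.2137  0.9769 -0.001  -0.0002]
ft_force [0.0059 0.0164 0.1959]
ft_torque [-0.0183 -0.0306 -0.0219]
grip_width 0.0851500504702333
top {'intrinsics': array([[486.6381,   0.    , 276.847 ],
       [  0.    , 486.6381, 205.9596],
       [  0.    ,   0.    ,   1.    ]]), 'T': array([[-0.0033,  0.9969, -0.0791,  0.514 ],
       [-0.9995, -0.0008,  0.0312,  0.015 ],
       [ 0.031 ,  0.0792,  0.9964,  1.0854],
       [ 0.    ,  0.    ,  0.    ,  1.    ]])}
side {'intrinsics': array([[421.0083,   0.    , 276.651 ],
       [  0.    , 421.0083, 205.6886],
       [  0.    ,   0.    ,   1.    ]]), 'T': array([[ 0.8693,  0.3565, -0.3422,  0.2782],
       [-0.4942,  0.6229, -0.6065, -0.5103],
       [-0.0031,  0.6964,  0.7177,  0.6623],
       [ 0.    ,  0.    ,  0.    ,  1.    ]])}
```

View pics/top0.png

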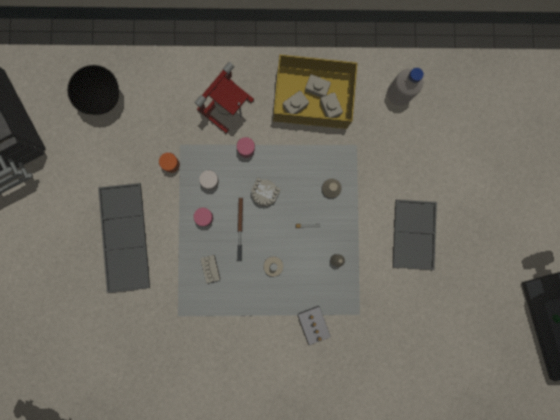

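View pics/side0.png

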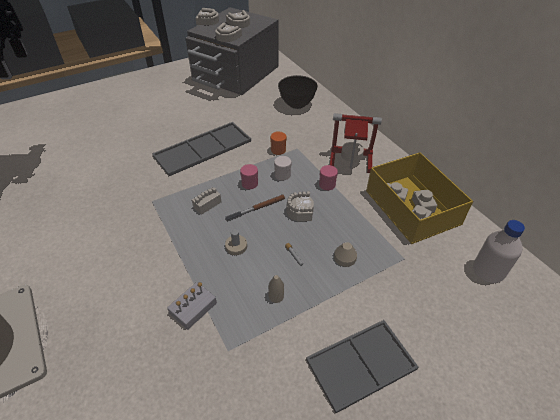

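Top view: white jar at about (208,180), full arch (265,193), quarter arch (210,269), wheel (273,267), slim cone (337,261), stub (331,188). The long tray is at (124,238) and the short one at (414,235). Next I'll measure them by depth in both views.

```bash
cat > h.py <<'E'
import numpy as np, cv2
from workcell import monitor, cams, order
np.set_printoptions(precision=4,suppress=True)
def cloud(n,d):
    i=cams.camera_info(n);K=i["intrinsics"];T=i["T"]
    v,u=np.mgrid[:d.shape[0],:d.shape[1]]
    c=np.stack([(u-K[0,2])/K[0,0]*d,-(v-K[1,2])/K[1,1]*d,-d],-1)
    return c@T[:3,:3].T+T[:3,3]
def proj(n,P):
    i=cams.camera_info(n);K=i["intrinsics"];T=i["T"]
    c=(np.atleast_2d(P)-T[:3,3])@T[:3,:3]
    return np.stack([K[0,2]+K[0,0]*c[:,0]/-c[:,2],K[1,2]-K[1,1]*c[:,1]/-c[:,2]],-1)
def load(n,k): return np.load(f"pics/{n}{k}_p.npy"),np.load(f"pics/{n}{k}_d.npy")
def snap(n,k):
    p,d=cams.camera(n); cv2.imwrite(f"pics/{n}{k}.png",p); np.save(f"pics/{n}{k}_d.npy",d); np.save(f"pics/{n}{k}_p.npy",p); return p,d
E
python3 - <<'E'
from h import *
for n in ("top","side"):
    p,d=load(n,0); W=cloud(n,d)
    print(n,(d>0).mean())
    print("bench", np.median(W[...,2][(d>0)&(abs(W[...,2])<.02)]))
    # rectified orthophoto at z=0 w/ heights
    m=(d>0)&(W[...,2]>0.012)&(W[...,2]<0.1)&(W[...,0]>.1)&(W[...,0]<.8)&(abs(W[...,1])<.5)
    nl,L,st,c=cv2.connectedComponentsWithStats(m.astype(np.uint8),connectivity=4)
    for k in range(1,nl):
        if st[k,4]<40: continue
        q=W[L==k]
        print(np.round(c[k]),st[k,4],"xyz med",np.median(q,0),"min",np.percentile(q,2,axis=0),"max",np.percentile(q,98,axis=0))
p,d=load("top",0)
cv2.imwrite("pics/crop1.png",cv2.convertScaleAbs(cv2.resize(p[130:340,160:380],None,fx=3.6,fy=2.8*1.0,interpolation=cv2.INTER_CUBIC),alpha=1.6))
E
```

```text
top 0.9960799319727891
bench 0.0007328512616207039
[ 93. 112.] 58 xyz med [0.796  0.3739 0.0592] min [0.7928 0.3502 0.0376] max [0.7999 0.3966 0.0631]
[313. 119.] 684 xyz med [ 0.7867 -0.0975  0.0485] min [ 0.7779 -0.1768  0.013 ] max [ 0.7975 -0.0118  0.0733]
[ 33. 146.] 238 xyz med [0.7215 0.4962 0.0581] min [0.7106 0.4915 0.0153] max [0.7374 0.4998 0.0961]
[245. 146.] 287 xyz med [0.7268 0.051  0.0442] min [0.7101 0.0337 0.018 ] max [0.7458 0.0684 0.049 ]
[168. 162.] 312 xyz med [0.6927 0.2158 0.0441] min [0.6762 0.1992 0.0152] max [0.7117 0.2351 0.0481]
[208. 179.] 288 xyz med [0.655  0.1302 0.044 ] min [0.6378 0.1128 0.0206] max [0.6737 0.1483 0.0475]
[264. 191.] 589 xyz med [0.6298 0.0099 0.0274] min [ 0.6025 -0.0185  0.0215] max [0.657  0.0361 0.0391]
[331. 187.] 293 xyz med [ 0.6385 -0.1369  0.0267] min [ 0.621  -0.1585  0.0144] max [ 0.659  -0.1199  0.0412]
[202. 216.] 286 xyz med [0.5753 0.1419 0.0441] min [0.5581 0.1238 0.0178] max [0.5931 0.1595 0.0482]
[209. 268.] 379 xyz med [0.4642 0.1269 0.027 ] min [0.4377 0.11   0.0182] max [0.49   0.1456 0.0379]
[337. 260.] 149 xyz
[... 1019 characters left out ...]
n [ 0.7765 -0.1793  0.0131] max [ 0.7963 -0.0129  0.07  ]
[206. 198.] 386 xyz med [0.4608 0.1216 0.0257] min [0.434  0.1078 0.0129] max [0.4902 0.1385 0.0367]
[300. 204.] 590 xyz med [0.6253 0.0063 0.0259] min [ 0.6005 -0.0229  0.0136] max [0.6549 0.0324 0.0366]
[235. 237.] 144 xyz med [ 0.466  -0.0132  0.0323] min [ 0.4593 -0.0171  0.0122] max [0.4834 0.0043 0.0471]
[345. 253.] 354 xyz med [ 0.6326 -0.1465  0.0252] min [ 0.6191 -0.1596  0.0125] max [ 0.6539 -0.1272  0.0387]
[276. 288.] 302 xyz med [ 0.4757 -0.1555  0.039 ] min [ 0.4664 -0.1624  0.0137] max [ 0.4891 -0.1419  0.062 ]
[191. 303.] 1129 xyz med [ 0.3388 -0.1018  0.0217] min [ 0.304  -0.1286  0.0137] max [ 0.3749 -0.0697  0.0505]
```

View pics/crop1.png

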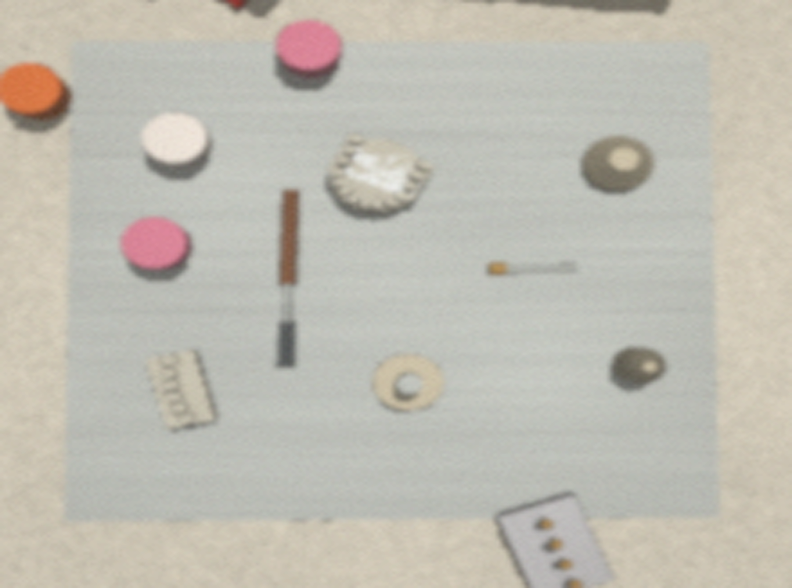

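```bash
cat > meas.py <<'E'
from h import *
import sys
k=sys.argv[1] if len(sys.argv)>1 else "0"
C={}
for n in ("top","side"):
    p,d=load(n,k); W=cloud(n,d); C[n]=(p,d,W)
def sel(n,c,r,z0,z1):
    p,d,W=C[n]; m=(d>0)&(np.hypot(W[...,0]-c[0],W[...,1]-c[1])<r)&(W[...,2]>z0)&(W[...,2]<z1); return W[m]
if __name__=="__main__":
  def circ(q): 
    (c,r)=cv2.minEnclosingCircle(q[:,:2].astype(np.float32)); return np.array(c),r
  for nm,c,r,z0,z1 in (("jar",(.653,.128),.035,.040,.055),("wheelhub",(.468,-.008),.03,.040,.06),("wheeldisc",(.468,-.008),.03,.007,.016),("slimtip",(.481,-.148),.03,.056,.07),("slimlow",(.481,-.148),.03,.01,.036),("stubtop",(.638,-.139),.035,.034,.05),("fullbase",(.63,.008),.05,.02,.029),("quarterbase",(.463,.126),.05,.02,.029)):
    for n in C:
        q=sel(n,c,r,z0,z1); cc=circ(q); print(nm,n,len(q),"mean",q.mean(0),"circ",*cc,"zmax",np.percentile(q[:,2],95))
        if "base" in nm or "tray" in nm: print("   rect",cv2.minAreaRect((q[:,:2]*1000).astype(np.float32)))
  for nm,c,r in (("long",(.52,.325),.14),("short",(.525,-.335),.10)):
    for n in C:
        p,d,W=C[n]; hsv=p.max(-1)
        m=(d>0)&(np.hypot(W[...,0]-c[0],W[...,1]-c[1])<r)&(hsv<(110))&(abs(W[...,2])<.02)
        m=cv2.morphologyEx(m.astype(np.uint8),cv2.MORPH_OPEN,np.ones((3,3)))
        nl,L,st,cc=cv2.connectedComponentsWithStats(m); b=1+st[1:,4].argmax(); q=W[L==b]
        print(nm,n,len(q),"mean",q.mean(0),"rect",cv2.minAreaRect((q[:,:2]*1000).astype(np.float32)),"z pct",np.percentile(q[:,2],[5,25,50,75,95]))
E
python3 meas.py
python3 - <<'E'
from h import *
for n,bx in (("top",[(90,175,80,125),(380,190,70,90)]),("side",[(145,115,115,65),(300,315,125,100)])):
    p,d=load(n,0)
    ims=[cv2.resize(p[y:y+h,x:x+w],(390,500),interpolation=cv2.INTER_CUBIC) for x,y,w,h in bx]
    cv2.imwrite(f"pics/tr_{n}.png",cv2.convertScaleAbs(np.hstack(ims),alpha=1.8))
E
```

```text
jar top 262 mean [0.656  0.1308 0.0443] circ [0.6559 0.1306] 0.019793303683400154 zmax 0.04718885793399822
jar side 164 mean [0.6544 0.1292 0.0433] circ [0.6559 0.1303] 0.021105946972966194 zmax 0.045251192711302984
wheelhub top 42 mean [ 0.468  -0.0089  0.0465] circ [ 0.4677 -0.0093] 0.007614825386554003 zmax 0.04935559865328922
wheelhub side 52 mean [ 0.4666 -0.0101  0.0446] circ [ 0.4671 -0.0087] 0.008503494784235954 zmax 0.04718636516256341
wheeldisc top 252 mean [ 0.4684 -0.0088  0.0122] circ [ 0.4682 -0.0087] 0.02181093953549862 zmax 0.015070607385277424
wheeldisc side 247 mean [ 0.4651 -0.0133  0.0115] circ [ 0.4662 -0.0091] 0.02211601845920086 zmax 0.013769257485240882
slimtip top 30 mean [ 0.4811 -0.1476  0.0599] circ [ 0.4791 -0.1467] 0.005583591293543577 zmax 0.06366967941800411
slimtip side 37 mean [ 0.4789 -0.1502  0.0597] circ [ 0.4782 -0.1506] 0.006250305101275444 zmax 0.06275315799150613
slimlow top 23 mean [ 0.4821 -0.1388  0.0231] circ [ 0.4811 -0.1487] 0.014081340283155441 zmax 0.03452532719756163
slimlow side 133 mean [ 0.4746 -0.1568  0.0233] circ [ 0.4799 -0.149
[... 1253 characters left out ...]
17333984375), (236.6568603515625, 98.3488540649414), 6.185922145843506) z pct [-0.0002  0.0021  0.0037  0.0057  0.0102]
long side 2360 mean [0.5264 0.3169 0.004 ] rect ((530.5393676757812, 317.3460998535156), (234.8792266845703, 97.55656433105469), 5.618729114532471) z pct [0.0007 0.0023 0.0034 0.005  0.0093]
short top 2963 mean [ 0.5348 -0.3259  0.0045] rect ((534.9851684570312, -326.8162536621094), (99.1417465209961, 155.55479431152344), 86.52426147460938) z pct [0.0001 0.0024 0.0041 0.0061 0.0105]
short side 5676 mean [ 0.533  -0.3268  0.0034] rect ((535.2116088867188, -325.3126525878906), (92.79388427734375, 155.6412811279297), 86.1430435180664) z pct [0.0004 0.0017 0.0027 0.004  0.0088]
```

View pics/tr_top.png

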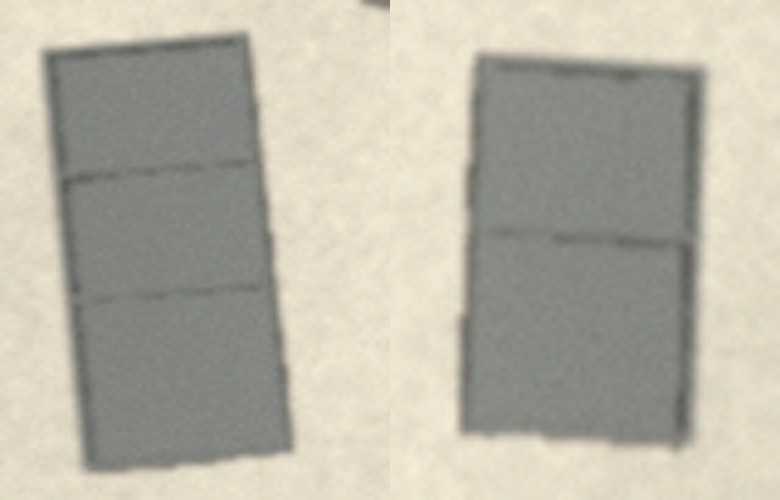

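View pics/tr_side.png

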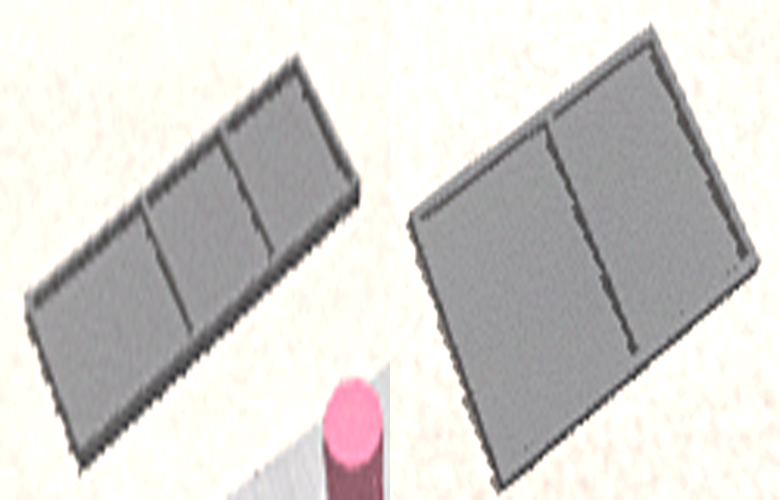

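The dividers show that the larger compartments are at low x in both trays, so tray x is close to world +x. Next I'll fit the yaw of the two models.

```bash
cat > fit.py <<'E'
from meas import *
from scipy.optimize import minimize
def sdf_poly(poly,pts):  # signed distance, + inside
    return np.array([cv2.pointPolygonTest(poly,(float(a),float(b)),True) for a,b in pts])
t=np.linspace(np.pi/2,3*np.pi/2,25)
D=np.vstack([np.c_[-6+20*np.cos(t),29*np.sin(t)],[[26,-29],[26,29]]]).astype(np.float32)
Q=np.array([[-28,-15],[28,-15],[28,15],[-28,15]],np.float32)
def fit(n,c,poly,th0):
    q=sel(n,c,.045,.021,.031)[:,:2]*1000
    hull=q
    # rasterise footprint 1mm: union of points, vs polygon -> IoU
    g=np.mgrid[-45:46,-45:46].reshape(2,-1).T+np.array(c)*1000
    from scipy.spatial import cKDTree
    dd,_=cKDTree(q).query(g); occ=dd<1.6
    def cost(v):
        R=np.array([[np.cos(v[2]),-np.sin(v[2])],[np.sin(v[2]),np.cos(v[2])]])
        l=(g-v[:2])@R; ins=np.clip(sdf_poly(poly,l)+.5,0,1)
        return -(np.minimum(ins,occ)).sum()/np.maximum(ins,occ).sum()
    best=None
    for th in th0:
        r=minimize(cost,[c[0]*1000,c[1]*1000,th],method="Nelder-Mead",options=dict(initial_simplex=[[c[0]*1e3,c[1]*1e3,th],[c[0]*1e3+4,c[1]*1e3,th],[c[0]*1e3,c[1]*1e3+4,th],[c[0]*1e3,c[1]*1e3,th+.2]],maxiter=150))
        print("   ",th,r.x,r.fun)
        if best is None or r.fun<best.fun: best=r
    return best
for n in C:
    print(n,"full"); print(fit(n,(.629,.0095),D,[-.6,-.2,.2,.6]).x)
    print(n,"quarter"); print(fit(n,(.4635,.1275),Q,[.1,.4]).x)
p,d=load("top",0)
a=cv2.convertScaleAbs(cv2.resize(p[165:220,235:295],None,fx=6.5,fy=6.5,interpolation=cv2.INTER_CUBIC),alpha=1.3)
p,d=load("side",0)
b=cv2.convertScaleAbs(cv2.resize(p[177:232,270:330],None,fx=6.5,fy=6.5,interpolation=cv2.INTER_CUBIC),alpha=1.3)
cv2.imwrite("pics/full.png",np.hstack([a,b]))
E
time python3 fit.py
```

```text
top full
    -0.6 [627.899   11.2753  -0.4506] -0.7022018329617855
    -0.2 [628.0417  11.1795  -0.4435] -0.7021093814342102
    0.2 [627.2901   8.053    0.7389] -0.6914747508586687
    0.6 [627.3009   8.0187   0.7361] -0.6914751283153747
[627.899   11.2753  -0.4506]
top quarter
    0.1 [463.721  128.0014   0.245 ] -0.7461769080463804
    0.4 [463.721  128.0015   0.245 ] -0.7461770229426293
[463.721  128.0015   0.245 ]
side full
    -0.6 [628.6227   7.1789  -0.6611] -0.5636900897178124
    -0.2 [628.6218   7.1775  -0.661 ] -0.56369006319053
    0.2 [626.6132   5.8685   0.8003] -0.5400994665193616
    0.6 [628.3367   5.1729   1.6059] -0.5695092246287071
[628.3367   5.1729   1.6059]
side quarter
    0.1 [461.6645 125.852    0.2378] -0.5390469681000895
    0.4 [461.6647 125.8523   0.2378] -0.5390470363258261
[461.6647 125.8523   0.2378]
real	1m19.076s
user	1m7.897s
sys	0m0.457s
```

```bash
ls -la pics | tail -3
```

```text
-rw-r--r-- 1 agent agent 705728 Dec  6 19:56 top0_p.npy
-rw-r--r-- 1 agent agent 407389 Dec  6 19:58 tr_side.png
-rw-r--r-- 1 agent agent 312178 Dec  6 19:58 tr_top.png
```

View pics/full.png

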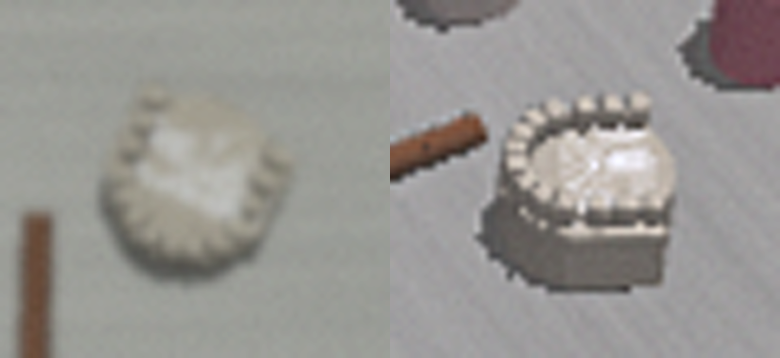

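```bash
python3 - <<'E'
import sys; sys.argv=["x"]
import re
src=open("fit.py").read().split("for n in C:")[0]
src=src.replace('q=sel(n,c,.045,.021,.031)[:,:2]*1000','q=np.vstack([sel(m,c,.045,.008,.045)[:,:2] for m in C])*1000').replace("dd<1.6","dd<1.3")
exec(src)
print("full",fit("top",(.629,.0095),D,[-.4]).x)
print("quarter",fit("top",(.4635,.1275),Q,[.25]).x)
for nm,c in (("full",(.629,.0095)),("q",(.4635,.1275))):
    q=sel("side",c,.045,.006,.022)
    # side face line: ransac w/ cv2.fitLine on camera-facing points
    pts=(q[:,:2]*1000).astype(np.float32)
    rng=np.random.default_rng(0);best=(0,)
    for _ in range(400):
        a,b=pts[rng.choice(len(pts),2,False)]; v=b-a;L=np.hypot(*v)
        if L<8: continue
        dist=abs(np.cross(v/L,pts-a)) if False else abs((v[0]*(pts[:,1]-a[1])-v[1]*(pts[:,0]-a[0]))/L)
        s=(dist<1.2).sum()
        if s>best[0]: best=(s,dist<1.2)
    l=cv2.fitLine(pts[best[1]],cv2.DIST_HUBER,0,.01,.01).ravel()
    print(nm,len(pts),best[0],l,np.degrees(np.arctan2(l[1],l[0])), pts[best[1]].min(0),pts[best[1]].max(0))
E
```

```text
-0.4 [626.5678  10.114   -0.4997] -0.86772925625837
full [626.5678  10.114   -0.4997]
    0.25 [462.7968 127.0205   0.245 ] -0.8621595382942571
quarter [462.7968 127.0205   0.245 ]
full 131 67 [  0.8823  -0.4707 616.788  -14.9724] -28.077078 [605.1395 -24.8632] [634.9246  -8.1432]
q 151 98 [  0.9747   0.2236 465.0704 113.7635] 12.918411 [439.1638 107.2951] [493.0927 121.4632]
```

Call:
send_rows --pt "0 0 0 -0.86" --pt "0 0 0 -0.86" --pt "0 0 0 -0.86" --pt "0 0 0 -0.86" --pt "0 0 0 -0.86" --pt "0 0 0 0" --pt "0 0 0 0" --claw 0.4

```text
clock: 0.8
eef_pos: [0.2087, 0.4541, 0.231]
tool_rot: [0.001, 1.0, -0.0, -0.0]
ft_force: [-0.0, 0.3, -0.2]
grip_width: 0.0598
```

```bash
cat > go.py <<'E'
from h import *
import sys
from scipy.spatial.transform import Rotation as Rr
# go.py x y z yangdeg
o=monitor.get_obs(); R=Rr.from_quat(o["tool_rot"]).as_matrix(); P=np.array(o["eef_pos"])
ya=np.arctan2(R[1,1],R[0,1])
print("t",round(o["clock"],2),"P",P,"yang deg",round(np.degrees(ya),2),"zaxis",R[:,2],"w",round(o["grip_width"],4),"q",np.array(o["joint_pos"]),"F",np.array(o["ft_force"]))
if len(sys.argv)>3:
    t=np.array([float(v) for v in sys.argv[1:4]])
    print("tool shift mm",(R.T@(t-P))*1000)
    if len(sys.argv)>4:
        d=(np.radians(float(sys.argv[4]))-ya+np.pi/2)%np.pi-np.pi/2
        print("turn units (0.1rad):",-d/0.1)
        # shift after the turn
        c,s=np.cos(d),np.sin(d); Rz=np.array([[c,-s,0],[s,c,0],[0,0,1]])
        print("after turn shift mm",((Rz@R).T@(t-P))*1000)
E
python3 go.py .656 .1305 .15 90
```

```text
t 0.8 P [0.2087 0.4541 0.231 ] yang deg 89.85 zaxis [-0.0003 -0.0007 -1.    ] w 0.0598 q [ 1.14    0.2409  0.0045  1.3352 -0.      1.1426] F [-0.0149  0.2612 -0.2218]
tool shift mm [-448.1408 -322.3955   81.0682]
turn units (0.1rad): -0.02556781442885292
after turn shift mm [-447.3149 -323.5402   81.0693]
```

Call:
send_rows --pt "-0.028 -0.0202 0.005 0" --pt "-0.028 -0.0202 0.005 0" --pt "-0.028 -0.0202 0.005 0" --pt "-0.028 -0.0202 0.005 0" --pt "-0.028 -0.0202 0.005 0" --pt "-0.028 -0.0202 0.005 0" --pt "-0.028 -0.0202 0.005 0" --pt "-0.028 -0.0202 0.005 0" --pt "-0.028 -0.0202 0.005 0" --pt "-0.028 -0.0202 0.005 0" --pt "-0.028 -0.0202 0.005 0" --pt "-0.028 -0.0202 0.005 0" --pt "-0.028 -0.0202 0.005 0" --pt "-0.028 -0.0202 0.005 0" --pt "-0.028 -0.0202 0.005 0" --pt "-0.028 -0.0202 0.005 0" --pt "0 0 0 0" --pt "0 0 0 0"

```text
clock: 2.6
eef_pos: [0.6564, 0.13, 0.1501]
tool_rot: [0.002, 1.0, 0.0, -0.001]
ft_force: [-0.8, 0.6, 0.2]
grip_width: 0.0598
```

```bash
python3 go.py .656 .1305 .018 90; python3 - <<'E'
from h import *
snap("top",1);p,d=snap("side",1)
p,_=load("top",1)
cv2.imwrite("pics/c1.png",cv2.convertScaleAbs(np.hstack([cv2.resize(p[130:280,130:290],(400,375)),cv2.resize(load("side",1)[0][60:240,170:362],(400,375))]),alpha=1.5))
E
```

```text
t 2.6 P [0.6564 0.13   0.1501] yang deg 89.81 zaxis [-0.0021  0.     -1.    ] w 0.0598 q [0.1954 0.6236 0.3814 1.3306 0.0004 0.1987] F [-0.8012  0.5551  0.1675]
tool shift mm [  0.1139   0.4497 132.1206]
turn units (0.1rad): -0.032875863557082496
after turn shift mm [  0.1124   0.451  132.1206]
```

View pics/c1.png

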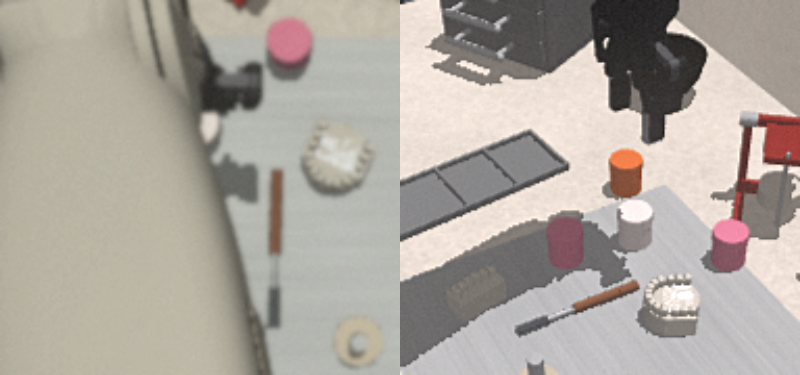

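The fingers hang centred over the white jar. I'll read the fingertip height from the depth to get the pad setback at a 60 mm opening.

```bash
python3 - <<'E'
from h import *
p,d=load("side",1); W=cloud("side",d)
m=(d>0)&(abs(W[...,0]-.656)<.05)&(abs(W[...,1]-.13)<.09)&(W[...,2]>.1)&(W[...,2]<.2)
q=W[m]
for s in (q[q[:,1]>.13],q[q[:,1]<.13]): 
    print(len(s),np.percentile(s[:,2],[0,1,3,10]), s.min(0),s.max(0)); b=s[s[:,2]<.17]; print(b.min(0),b.max(0),b.mean(0))
E
```

```text
201 [0.1548 0.1563 0.1574 0.1607] [0.6426 0.1589 0.1548] [0.6684 0.1698 0.1999]
[0.6442 0.1592 0.1548] [0.6684 0.1678 0.1698] [0.6549 0.1622 0.163 ]
154 [0.1547 0.156  0.1575 0.1629] [0.6424 0.0852 0.1547] [0.6645 0.102  0.1996]
[0.6437 0.0855 0.1547] [0.6645 0.102  0.1699] [0.6515 0.093  0.164 ]
```

Call:
send_rows --pt "0 0 0.02 0" --pt "0 0 0.02 0" --pt "0 0 0.02 0" --pt "0 0 0.02 0" --pt "0 0 0.02 0" --pt "0 0 0.016 0" --pt "0 0 0.01 0" --pt "0 0 0.006 0" --pt "0 0 0 0"

```text
clock: 3.6
eef_pos: [0.6559, 0.1313, 0.0191]
tool_rot: [0.0, 1.0, -0.0, -0.0]
ft_force: [0.4, -1.1, -0.5]
grip_width: 0.0596
```

Call:
send_rows --pt "0 0 0 0" --pt "0 0 0 0" --pt "0 0 0 0" --pt "0 0 0 0" --pt "0 0 0 0" --pt "0 0 0 0" --pt "0 0 0 0" --pt "0 0 0 0" --claw -1

```text
clock: 4.4
eef_pos: [0.6576, 0.131, 0.0208]
tool_rot: [0.0, 1.0, 0.0, 0.001]
ft_force: [-0.1, 0.3, 6.3]
grip_width: 0.038
```

Call:
send_rows --pt "0 0 -0.005 0" --pt "0 0 -0.015 0" --pt "0 0 -0.025 0" --pt "0 0 -0.025 0" --pt "0 0 -0.025 0" --pt "0 0 -0.015 0" --pt "0 0 0 0"

```text
clock: 5.1
eef_pos: [0.6585, 0.1311, 0.1333]
tool_rot: [0.0, 1.0, 0.001, 0.003]
ft_force: [0.6, -0.4, -0.4]
grip_width: 0.0382
```

```bash
python3 go.py .6096 .3262 .12 96; python3 - <<'E'
from h import *
p,d=snap("side",2); W=cloud("side",d)
cv2.imwrite("pics/c2.png",cv2.convertScaleAbs(cv2.resize(p[60:240,170:362],(600,560)),alpha=1.5))
m=(d>0)&(abs(W[...,0]-.656)<.04)&(abs(W[...,1]-.13)<.05)&(W[...,2]>.05)&(p.min(-1)>90)
print(W[m].min(0),W[m].max(0),m.sum())
for n in("top","side"):
    p,d=load(n,0);W=cloud(n,d)
    for c in((.55,.03),(.52,-.09),(.4,.03),(.56,-.2)):
        m=(np.hypot(W[...,0]-c[0],W[...,1]-c[1])<.012); print(n,c,np.median(W[m][:,2]))
    for c in((.40,.3),(.6,.24),(.45,-.24),(.25,.1),(.62,-.27)):
        m=(np.hypot(W[...,0]-c[0],W[...,1]-c[1])<.012); print(n,"bench",c,np.median(W[m][:,2]))
E
```

```text
t 5.1 P [0.6585 0.1311 0.1333] yang deg 89.95 zaxis [ 0.0062  0.0012 -1.    ] w 0.0382 q [ 0.1965  0.63    0.3483  1.2828 -0.0001  0.1974] F [ 0.6173 -0.3706 -0.3846]
tool shift mm [ 49.1054 195.0711  13.2449]
turn units (0.1rad): -1.0557670081842185
after turn shift mm [ 28.2744 199.1509  13.3791]
[0.6375 0.0923 0.1127] [0.6761 0.1629 0.3988] 76
top (0.55, 0.03) 0.0007189118796292471
top (0.52, -0.09) 0.000996786062714916
top (0.4, 0.03) 0.0010638955816892892
top (0.56, -0.2) 0.0005364019069080683
top bench (0.4, 0.3) 0.0004894654241462959
top bench (0.6, 0.24) 0.00048223349495479795
top bench (0.45, -0.24) 0.0006630898718401612
top bench (0.25, 0.1) 0.00021729386585933597
top bench (0.62, -0.27) 0.0007779061738995008
side (0.55, 0.03) 0.0001212785852646725
side (0.52, -0.09) 8.722022558038667e-05
side (0.4, 0.03) 0.0001816674824467457
side (0.56, -0.2) -0.00021710574689998152
side bench (0.4, 0.3) 0.00015957011251543918
side bench (0.6, 0.24) -0.00015220402843962866
side bench (0.45, -0.24) -0.0004473852806097245
side bench (0.25, 0.1) -0.00010274809485538716
side bench (0.62, -0.27) -0.0006072773449924407
```

View pics/c2.png

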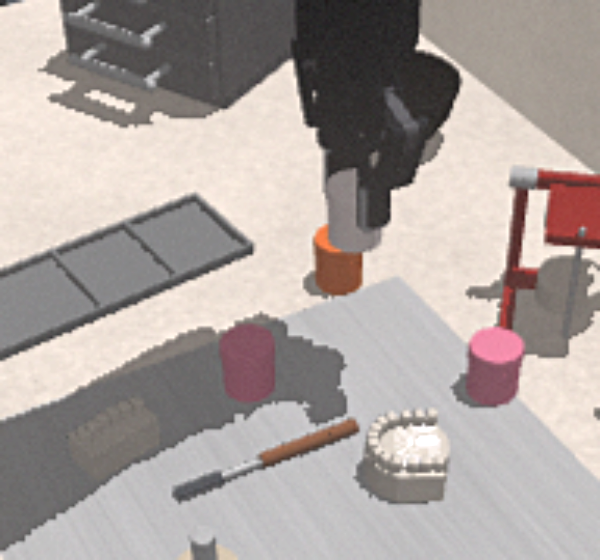

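The jar is held upright and its underside is at about 0.112. Carrying it to the small compartment.

Call:
send_rows --pt "0 0 0 -0.5" --pt "0 0 0 -0.5" --pt "0.003 0.02 0.001 0" --pt "0.003 0.02 0.001 0" --pt "0.003 0.02 0.001 0" --pt "0.003 0.02 0.001 0" --pt "0.003 0.02 0.001 0" --pt "0.003 0.02 0.001 0" --pt "0.003 0.02 0.001 0" --pt "0.003 0.02 0.002 0" --pt "0.002 0.02 0.002 0" --pt "0.002 0.019 0.002 0" --pt "0 0 0 0" --pt "0 0 0 0"

```text
clock: 6.55
eef_pos: [0.6087, 0.3266, 0.116]
tool_rot: [-0.05, 0.999, -0.0, -0.0]
ft_force: [-0.4, -0.3, -0.5]
grip_width: 0.0381
```

```bash
python3 go.py .6096 .3262 .024 96
```

```text
t 6.55 P [0.6087 0.3266 0.116 ] yang deg 95.75 zaxis [-0.0001 -0.0007 -1.    ] w 0.0381 q [ 0.4927  0.6869  0.4049  1.2893 -0.0006  0.3924] F [-0.4341 -0.3361 -0.5311]
tool shift mm [-0.8765 -0.4247 92.0003]
turn units (0.1rad): -0.04439148059099729
after turn shift mm [-0.8743 -0.4285 92.0003]
```

Call:
send_rows --pt "0 0 0.015 0" --pt "0 0 0.02 0" --pt "0 0 0.02 0" --pt "0 0 0.015 0" --pt "0 0 0.01 0" --pt "0 0 0.005 0" --pt "0 0 0.003 0" --pt "0 0 0.002 0" --pt "0 0 0.001 0" --pt "0 0 0 0" --pt "0 0 0 0"

```text
clock: 7.65
eef_pos: [0.6092, 0.3262, 0.0259]
tool_rot: [-0.05, 0.999, 0.0, 0.0]
ft_force: [0.4, -0.1, -0.7]
grip_width: 0.0378
```

Call:
send_rows --pt "0 0 0.001 0" --pt "0 0 0.001 0" --pt "0 0 0 0" --pt "0 0 0 0"

```text
clock: 8.05
eef_pos: [0.6091, 0.3262, 0.0239]
tool_rot: [-0.05, 0.999, 0.0, 0.0]
ft_force: [-0.6, -0.4, 2.5]
grip_width: 0.0382
```

Call:
send_rows --pt "0 0 0 0" --pt "0 0 0 0" --pt "0 0 0 0" --pt "0 0 0 0" --pt "0 0 -0.01 0" --pt "0 0 -0.02 0" --pt "0 0 -0.03 0" --pt "0 0 -0.03 0" --pt "0 0 -0.03 0" --pt "0 0 0 0" --claw 0.3

```text
clock: 9.05
eef_pos: [0.612, 0.3276, 0.1504]
tool_rot: [-0.05, 0.999, 0.002, 0.005]
ft_force: [0.2, -0.3, -0.5]
grip_width: 0.0554
```

```bash
python3 go.py .6265 .0105 .14 62;  python3 - <<'E'
from h import *
snap("top",3);p,d=snap("side",3)
p,_=load("top",3)
cv2.imwrite("pics/c3.png",cv2.convertScaleAbs(np.hstack([cv2.resize(p[160:310,60:220],(400,375)),cv2.resize(load("side",3)[0][60:240,130:322],(400,375))]),alpha=1.5))
E
```

```text
t 9.05 P [0.612  0.3276 0.1504] yang deg 95.69 zaxis [ 0.0101  0.0054 -0.9999] w 0.0554 q [0.4916 0.6664 0.4579 1.3508 0.     0.3923] F [ 0.172  -0.25   -0.4502]
tool shift mm [  17.0469 -317.0558    8.8207]
turn units (0.1rad): 5.879411176222115
after turn shift mm [-161.6188 -273.2275   10.9021]
```

View pics/c3.png

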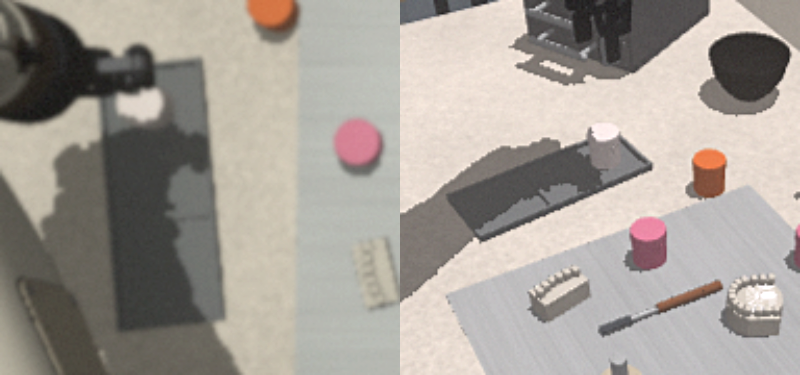

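The jar is upright in the small compartment. It touched down at TCP z 0.0239, as predicted. Next is the full arch.

Call:
send_rows --pt "0 0 0 0.98" --pt "0 0 0 0.98" --pt "0 0 0 0.98" --pt "0 0 0 0.98" --pt "0 0 0 0.98" --pt "0 0 0 0.98" --pt "-0.0125 -0.021 0 0" --pt "-0.0125 -0.021 0 0" --pt "-0.0125 -0.021 0 0" --pt "-0.0125 -0.021 0 0" --pt "-0.0125 -0.021 0 0" --pt "-0.0125 -0.021 0 0" --pt "-0.0125 -0.021 0 0" --pt "-0.0125 -0.021 0 0" --pt "-0.0125 -0.021 0 0" --pt "-0.0125 -0.021 0 0" --pt "-0.0125 -0.021 0 0" --pt "-0.0125 -0.021 0 0" --pt "-0.0125 -0.021 0 0" --pt "0 0 0 0" --claw 1

```text
clock: 11.15
eef_pos: [0.6231, 0.0055, 0.1416]
tool_rot: [0.244, 0.97, -0.001, -0.001]
ft_force: [-0.1, -0.2, 0.5]
grip_width: 0.085
```

```bash
python3 go.py .6265 .0105 .004 62;  python3 - <<'E'
from h import *
p,d=snap("side",4)
cv2.imwrite("pics/c4.png",cv2.convertScaleAbs(cv2.resize(p[90:250,220:400],(675,600)),alpha=1.5))
E
```

```text
t 11.15 P [0.6231 0.0055 0.1416] yang deg 61.76 zaxis [-0.0032 -0.0011 -1.    ] w 0.085 q [ 0.0094  0.5348  0.2065  1.2457 -0.001   0.5024] F [-0.1023 -0.1728  0.4595]
tool shift mm [ -0.9291   6.2934 137.5556]
turn units (0.1rad): -0.04266259287161178
after turn shift mm [ -0.9545   6.2908 137.5556]
```

View pics/c4.png

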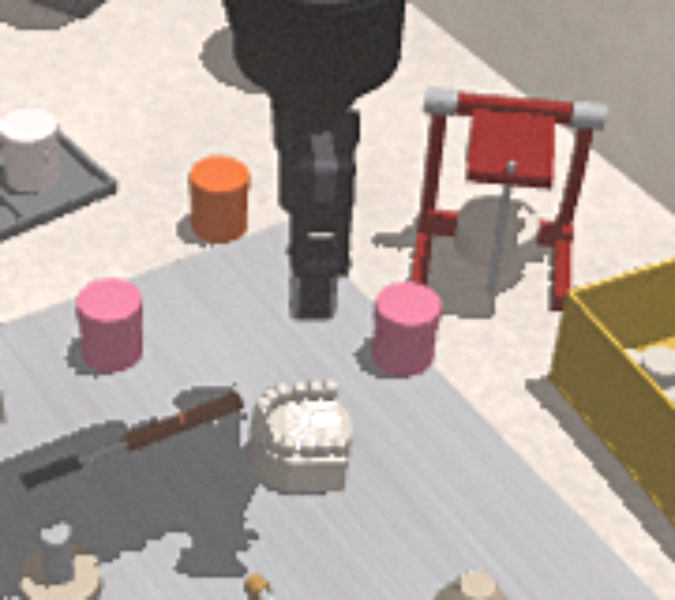

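Call:
send_rows --pt "-0.001 0.006 0.01 0" --pt "0 0 0.02 0" --pt "0 0 0.02 0" --pt "0 0 0.02 0" --pt "0 0 0.02 0" --pt "0 0 0.015 0" --pt "0 0 0.01 0" --pt "0 0 0.01 0" --pt "0 0 0.006 0" --pt "0 0 0.004 0" --pt "0 0 0.002 0" --pt "0 0 0 0" --pt "0 0 0 0"

```text
clock: 12.5
eef_pos: [0.6284, 0.0134, 0.0069]
tool_rot: [0.242, 0.97, 0.0, 0.001]
ft_force: [0.3, 0.4, 0.2]
grip_width: 0.0854
```

```bash
python3 go.py .6265 .0105 .004 62;  python3 - <<'E'
from h import *
p,d=snap("side",5)
a=cv2.resize(p[150:240,260:360],(600,540))
cv2.imwrite("pics/c5.png",cv2.convertScaleAbs(a,alpha=1.5))
E
```

```text
t 12.5 P [0.6284 0.0134 0.0069] yang deg 61.98 zaxis [ 0.0011  0.     -1.    ] w 0.0854 q [0.0213 0.6615 0.05   0.9582 0.     0.5103] F [0.2921 0.441  0.1521]
tool shift mm [ 0.3343 -3.4496  2.9095]
turn units (0.1rad): -0.002845166177647407
after turn shift mm [ 0.3353 -3.4495  2.9095]
```

View pics/c5.png

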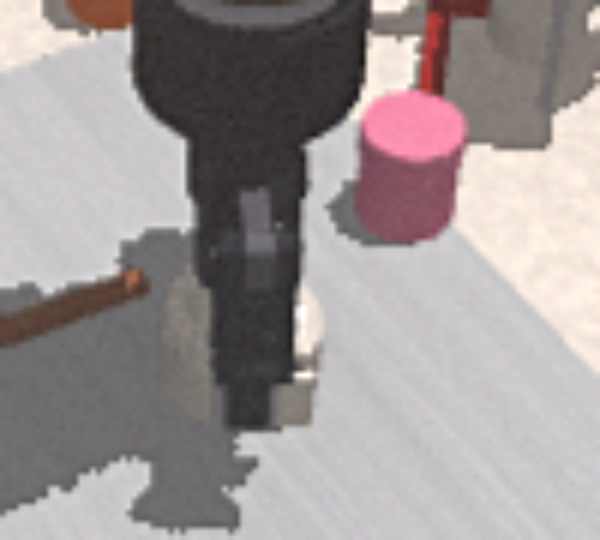

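Call:
send_rows --pt "-0.005 -0.003 0.002 0" --pt "0 0 0 0"

```text
clock: 12.75
eef_pos: [0.6315, 0.0077, 0.0044]
tool_rot: [0.242, 0.97, -0.0, 0.0]
ft_force: [0.0, 0.2, 0.6]
grip_width: 0.0849
```

Call:
send_rows --pt "0 0 0 0" --pt "0 0 0 0" --pt "0 0 0 0" --pt "0 0 0 0" --pt "0 0 0 0" --pt "0 0 0 0" --pt "0 0 0 0" --pt "0 0 0 0" --pt "0 0 0 0" --pt "0 0 0 0" --claw -1

```text
clock: 13.75
eef_pos: [0.6314, 0.0085, 0.0048]
tool_rot: [0.242, 0.97, 0.0, 0.0]
ft_force: [-0.1, 0.3, 4.9]
grip_width: 0.0563
```

```bash
python3 go.py .4624 .311 .15 96
```

```text
t 13.75 P [0.6314 0.0085 0.0048] yang deg 61.99 zaxis [ 0.001 -0.    -1.   ] w 0.0563 q [ 0.0135  0.6689  0.0577  0.9587 -0.      0.5023] F [-0.1435  0.3299  4.9018]
tool shift mm [ 291.0985  187.8004 -145.3898]
turn units (0.1rad): -5.9350656622070375
after turn shift mm [ 136.3004  318.5676 -145.1977]
```

Call:
send_rows --pt "0 0 -0.002 0" --pt "0 0 -0.006 0" --pt "0 0 -0.012 0" --pt "0 0 -0.02 0" --pt "0 0 -0.02 0" --pt "0 0 -0.02 0" --pt "0 0 -0.015 0" --pt "0 0 -0.008 0" --pt "0 0 -0.002 0" --pt "0 0 0 0"

```text
clock: 14.75
eef_pos: [0.6308, 0.0085, 0.1093]
tool_rot: [0.242, 0.97, -0.0, -0.0]
ft_force: [-0.3, -0.4, -1.6]
grip_width: 0.0568
```

```bash
python3 go.py .4624 .311 .11 96;  python3 - <<'E'
from h import *
p,d=snap("side",6)
a=cv2.resize(p[110:240,230:370],(600,557))
cv2.imwrite("pics/c6.png",cv2.convertScaleAbs(a,alpha=1.5))
E
```

```text
t 14.75 P [0.6308 0.0085 0.1093] yang deg 61.99 zaxis [-0.0002  0.     -1.    ] w 0.0568 q [0.0135 0.5697 0.1783 1.1795 0.     0.5023] F [-0.2558 -0.4034 -1.5715]
tool shift mm [290.7128 187.9908  -0.7091]
turn units (0.1rad): -5.935214036408669
after turn shift mm [135.8539 318.4308  -0.7446]
```

View pics/c6.png

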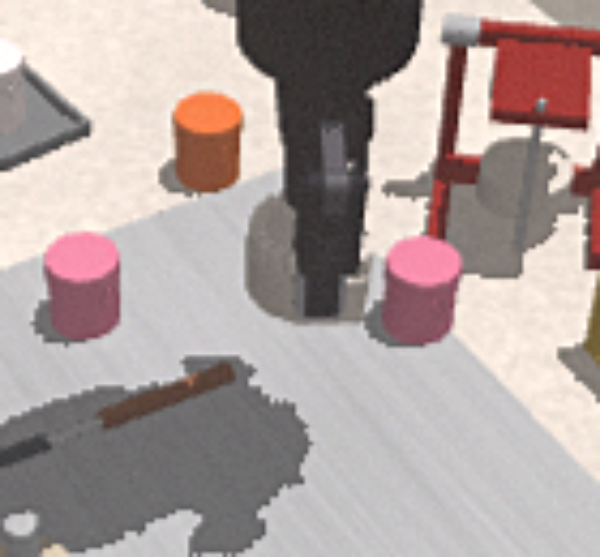

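The arch is held level. Turning to tray yaw and carrying it to the large compartment.

Call:
send_rows --pt "0 0 0 -0.98" --pt "0 0 0 -0.98" --pt "0 0 0 -0.98" --pt "0 0 0 -0.98" --pt "0 0 0 -0.98" --pt "0 0 0 -0.98" --pt "0.01 0.0245 0 0" --pt "0.01 0.0245 0 0" --pt "0.01 0.0245 0 0" --pt "0.01 0.0245 0 0" --pt "0.01 0.0245 0 0" --pt "0.01 0.0245 0 0" --pt "0.01 0.0245 0 0" --pt "0.01 0.0245 0 0" --pt "0.01 0.0245 0 0" --pt "0.01 0.0245 0 0" --pt "0.01 0.0245 0 0" --pt "0.01 0.0245 0 0" --pt "0.01 0.0245 0 0" --pt "0 0 0 0"

```text
clock: 16.8
eef_pos: [0.4679, 0.3148, 0.1081]
tool_rot: [-0.052, 0.999, -0.0, -0.001]
ft_force: [-0.2, -0.8, -0.2]
grip_width: 0.0567
```

```bash
python3 go.py .4674 .3115 .0078 96;  python3 - <<'E'
from h import *
p,d=snap("side",7)
a=cv2.resize(p[90:230,120:290],(680,560))
cv2.imwrite("pics/c7.png",cv2.convertScaleAbs(a,alpha=1.5))
E
```

```text
t 16.8 P [0.4679 0.3148 0.1081] yang deg 95.93 zaxis [-0.0023 -0.0002 -1.    ] w 0.0567 q [ 0.5917  0.4471 -0.0295  1.0962  0.0012  0.4881] F [-0.1584 -0.784  -0.1943]
tool shift mm [  0.5658  -3.243  100.3264]
turn units (0.1rad): -0.011717529027810425
after turn shift mm [  0.5696  -3.242  100.3264]
```

View pics/c7.png

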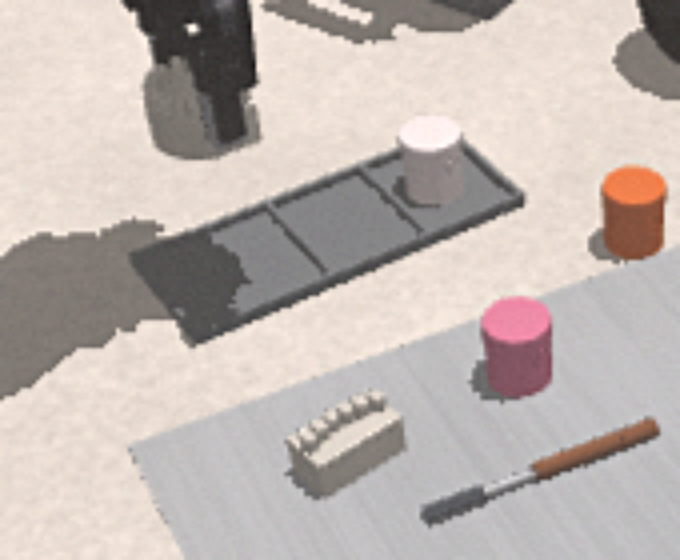

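Call:
send_rows --pt "0.001 -0.003 0.01 0" --pt "0 0 0.02 0" --pt "0 0 0.02 0" --pt "0 0 0.015 0" --pt "0 0 0.01 0" --pt "0 0 0.008 0" --pt "0 0 0.006 0" --pt "0 0 0.004 0" --pt "0 0 0.002 0" --pt "0 0 0.001 0" --pt "0 0 0 0" --pt "0 0 0 0"

```text
clock: 18.05
eef_pos: [0.4696, 0.3098, 0.0137]
tool_rot: [-0.05, 0.999, 0.0, 0.0]
ft_force: [0.2, -0.7, -0.5]
grip_width: 0.0565
```

```bash
python3 go.py .4674 .3115 .0078 96;  python3 - <<'E'
from h import *
p,d=snap("side",8)
a=cv2.resize(p[110:210,130:250],(660,550))
cv2.imwrite("pics/c8.png",cv2.convertScaleAbs(a,alpha=1.5))
E
```

```text
t 18.05 P [0.4696 0.3098 0.0137] yang deg 95.69 zaxis [ 0.0007  0.0005 -1.    ] w 0.0565 q [ 0.5831  0.5454 -0.1473  0.8773  0.      0.4837] F [ 0.1889 -0.6865 -0.5256]
tool shift mm [2.0019 1.954  5.9328]
turn units (0.1rad): -0.053265454464659356
after turn shift mm [1.9915 1.9647 5.9328]
```

View pics/c8.png

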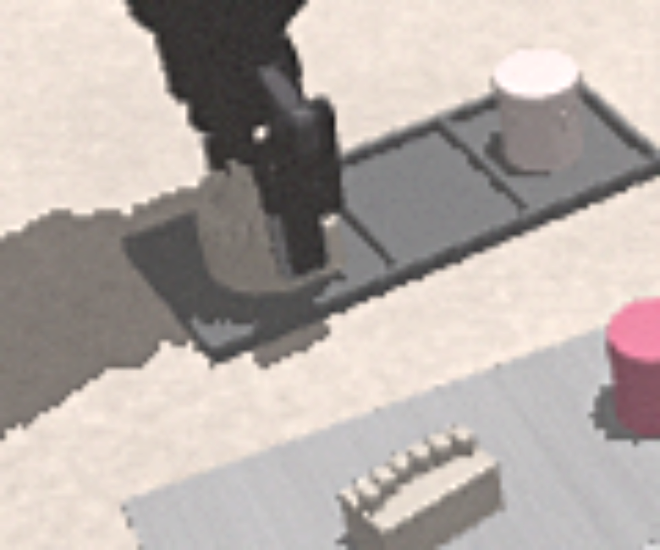

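Call:
send_rows --pt "0.005 0.001 0 0" --pt "0 0 0.003 0" --pt "0 0 0.001 0" --pt "0 0 0.001 0" --pt "0 0 0.001 0" --pt "0 0 0.0005 0" --pt "0 0 0 0" --pt "0 0 0 0"

```text
clock: 18.9
eef_pos: [0.4642, 0.31, 0.0077]
tool_rot: [-0.05, 0.999, 0.0, 0.0]
ft_force: [-1.9, -1.9, 5.6]
grip_width: 0.0566
```

Touchdown at 0.0077, as predicted. Releasing.

Call:
send_rows --pt "0 0 0 0" --pt "0 0 0 0" --pt "0 0 0 0" --pt "0 0 0 0" --pt "0 0 -0.004 0" --pt "0 0 -0.01 0" --pt "0 0 -0.02 0" --pt "0 0 -0.03 0" --pt "0 0 -0.03 0" --pt "0 0 -0.03 0" --pt "0 0 0 0" --claw 0.7

```text
clock: 20.0
eef_pos: [0.4673, 0.312, 0.1368]
tool_rot: [-0.05, 0.999, 0.003, 0.005]
ft_force: [0.3, 0.2, 0.2]
grip_width: 0.0727
```

```bash
python3 go.py .463 .127 .15 103;  python3 - <<'E'
from h import *
p,d=snap("side",9)
a=cv2.resize(p[110:210,130:250],(660,550))
cv2.imwrite("pics/c9.png",cv2.convertScaleAbs(a,alpha=1.5))
E
```

```text
t 20.0 P [0.4673 0.312  0.1368] yang deg 95.68 zaxis [ 0.0088  0.0059 -0.9999] w 0.0727 q [ 0.5887  0.4099 -0.0079  1.1424 -0.      0.4895] F [0.2541 0.2442 0.2096]
tool shift mm [  22.4489 -183.5593  -14.3504]
turn units (0.1rad): -1.2769266703271187
after turn shift mm [  45.6483 -179.1886  -14.5465]
```

View pics/c9.png

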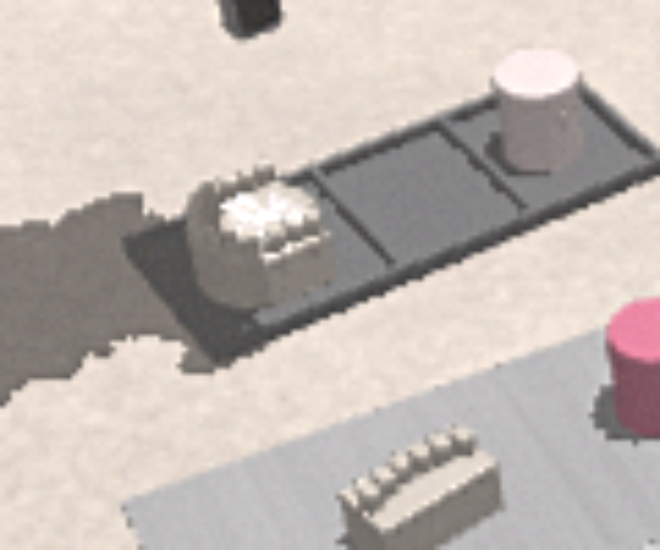

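The full arch sits flat inside the large compartment. Next is the quarter arch.

Call:
send_rows --pt "0 0 0 -0.7" --pt "0 0 0 -0.7" --pt "0.0053 -0.02 0 0" --pt "0.0053 -0.02 0 0" --pt "0.0053 -0.02 0 0" --pt "0.0053 -0.02 0 0" --pt "0.0053 -0.02 0 0" --pt "0.0053 -0.02 0 0" --pt "0.0053 -0.02 0 0" --pt "0.0053 -0.02 0 0" --pt "0.0053 -0.019 0 0" --pt "0 0 0 0" --pt "0 0 0 0" --claw 0.3

```text
clock: 21.35
eef_pos: [0.4599, 0.1246, 0.1303]
tool_rot: [-0.119, 0.993, 0.0, -0.001]
ft_force: [-0.1, -0.5, 0.2]
grip_width: 0.0551
```

```bash
python3 go.py .463 .127 .007 103.5
```

```text
t 21.35 P [0.4599 0.1246 0.1303] yang deg 103.65 zaxis [-0.0012  0.0002 -1.    ] w 0.0551 q [ 0.2643  0.2667 -0.2355  1.0697  0.0005  0.0261] F [-0.0971 -0.4888  0.1967]
tool shift mm [ -3.7271   1.5343 123.2754]
turn units (0.1rad): 0.026347915159028457
after turn shift mm [ -3.7229   1.5437 123.2754]
```

Call:
send_rows --pt "-0.004 0.0015 0.01 0" --pt "0 0 0.02 0" --pt "0 0 0.02 0" --pt "0 0 0.02 0" --pt "0 0 0.015 0" --pt "0 0 0.01 0" --pt "0 0 0.01 0" --pt "0 0 0.008 0" --pt "0 0 0.005 0" --pt "0 0 0.002 0" --pt "0 0 0 0" --pt "0 0 0 0"

```text
clock: 22.55
eef_pos: [0.4643, 0.1272, 0.0113]
tool_rot: [-0.119, 0.993, 0.0, 0.0]
ft_force: [-0.5, -0.0, 0.2]
grip_width: 0.0555
```

```bash
python3 go.py .463 .127 .007 103.5;  python3 - <<'E'
from h import *
p,d=snap("side",10)
a=cv2.resize(p[140:240,150:270],(660,550))
cv2.imwrite("pics/c10.png",cv2.convertScaleAbs(a,alpha=1.5))
E
```

```text
t 22.55 P [0.4643 0.1272 0.0113] yang deg 103.7 zaxis [ 0.0009  0.0002 -1.    ] w 0.0555 q [ 0.2675  0.4219 -0.3759  0.772  -0.      0.0284] F [-0.5468 -0.0337  0.1804]
tool shift mm [1.3301 0.0855 4.2508]
turn units (0.1rad): 0.03420647744281524
after turn shift mm [1.3303 0.081  4.2508]
```

View pics/c10.png

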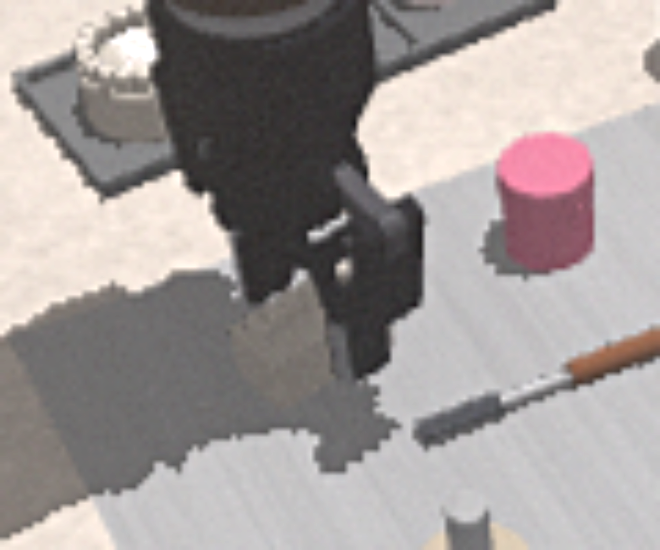

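Call:
send_rows --pt "0.001 0 0.003 0" --pt "0 0 0.001 0" --pt "0 0 0 0"

```text
clock: 22.9
eef_pos: [0.4627, 0.1269, 0.0067]
tool_rot: [-0.119, 0.993, -0.0, -0.0]
ft_force: [-1.0, -0.5, -0.6]
grip_width: 0.0556
```

Call:
send_rows --pt "0 0 0 0" --pt "0 0 0 0" --pt "0 0 0 0" --pt "0 0 0 0" --pt "0 0 0 0" --pt "0 0 0 0" --pt "0 0 0 0" --pt "0 0 0 0" --claw -1

```text
clock: 23.7
eef_pos: [0.4632, 0.127, 0.0071]
tool_rot: [-0.119, 0.993, 0.0, 0.0]
ft_force: [-1.5, 0.1, 6.1]
grip_width: 0.0287
```

Call:
send_rows --pt "0 0 -0.002 0" --pt "0 0 -0.006 0" --pt "0 0 -0.012 0" --pt "0 0 -0.02 0" --pt "0 0 -0.025 0" --pt "0 0 -0.025 0" --pt "0 0 -0.02 0" --pt "0 0 -0.01 0" --pt "0 0 0 0" --pt "0 0 0 0"

```text
clock: 24.7
eef_pos: [0.4625, 0.1268, 0.1264]
tool_rot: [-0.119, 0.993, -0.0, -0.0]
ft_force: [-0.6, -0.5, -1.5]
grip_width: 0.0285
```

```bash
python3 go.py .501 -.3238 .12 86.3;  python3 - <<'E'
from h import *
p,d=snap("side",11)
a=cv2.resize(p[100:240,150:290],(560,560))
cv2.imwrite("pics/c11.png",cv2.convertScaleAbs(a,alpha=1.5))
E
```

```text
t 24.7 P [0.4625 0.1268 0.1264] yang deg 103.71 zaxis [-0.0006 -0.0002 -1.    ] w 0.0285 q [ 0.2676  0.2758 -0.2342  1.0615 -0.      0.0284] F [-0.6499 -0.5178 -1.5201]
tool shift mm [  69.3455 -446.9133    6.4562]
turn units (0.1rad): 3.0380526503450866
after turn shift mm [ -67.526  -447.1932    6.3643]
```

View pics/c11.png

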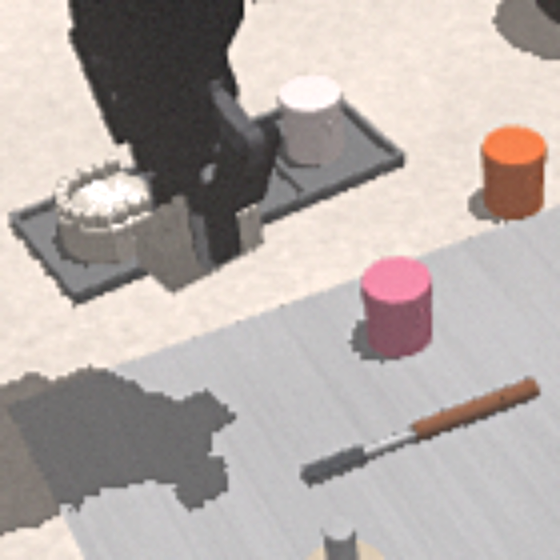

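Call:
send_rows --pt "0 0 0 0.76" --pt "0 0 0 0.76" --pt "0 0 0 0.76" --pt "0 0 0 0.76" --pt "-0.004 -0.028 0 0" --pt "-0.004 -0.028 0 0" --pt "-0.004 -0.028 0 0" --pt "-0.004 -0.028 0 0" --pt "-0.004 -0.028 0 0" --pt "-0.004 -0.028 0 0" --pt "-0.004 -0.028 0 0" --pt "-0.004 -0.028 0 0" --pt "-0.004 -0.028 0 0" --pt "-0.004 -0.028 0 0" --pt "-0.004 -0.028 0 0" --pt "-0.004 -0.028 0 0" --pt "-0.005 -0.028 0 0" --pt "-0.005 -0.028 0 0" --pt "-0.005 -0.028 0 0" --pt "-0.005 -0.027 0 0"

```text
clock: 26.75
eef_pos: [0.5009, -0.3242, 0.1249]
tool_rot: [0.033, 0.999, 0.001, -0.001]
ft_force: [0.1, -0.5, 0.2]
grip_width: 0.0285
```

Call:
send_rows --pt "0 0 0 0" --pt "0 0 0 0"

```text
clock: 26.95
eef_pos: [0.5008, -0.3233, 0.1249]
tool_rot: [0.033, 0.999, 0.001, -0.001]
ft_force: [0.3, 0.2, -0.6]
grip_width: 0.0285
```

```bash
python3 go.py .501 -.3238 .01 86.3;  python3 - <<'E'
from h import *
p,d=snap("side",12);q,_=snap("top",12)
cv2.imwrite("pics/c12.png",cv2.convertScaleAbs(np.hstack([cv2.resize(p[250:420,270:440],(400,400)),cv2.resize(q[160:300,350:490],(400,400))]),alpha=1.5))
E
```

```text
t 26.95 P [ 0.5008 -0.3233  0.1249] yang deg 86.22 zaxis [-0.0028  0.0023 -1.    ] w 0.0285 q [-0.5735  0.4941  0.0938  1.1741  0.0004 -0.5075] F [ 0.3054  0.2368 -0.5948]
tool shift mm [ -0.6059  -0.7339 114.9328]
turn units (0.1rad): -0.013748047457307067
after turn shift mm [ -0.6052  -0.7343 114.9328]
```

View pics/c12.png

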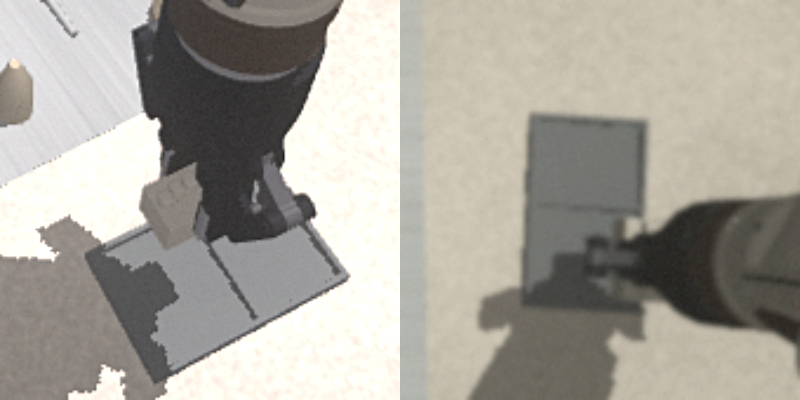

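Call:
send_rows --pt "0 -0.001 0.01 0" --pt "0 0 0.02 0" --pt "0 0 0.02 0" --pt "0 0 0.02 0" --pt "0 0 0.015 0" --pt "0 0 0.008 0" --pt "0 0 0.006 0" --pt "0 0 0.004 0" --pt "0 0 0.002 0" --pt "0 0 0.001 0" --pt "0 0 0 0" --pt "0 0 0 0"

```text
clock: 28.25
eef_pos: [0.502, -0.3248, 0.0213]
tool_rot: [0.032, 0.999, -0.0, 0.0]
ft_force: [0.1, -0.6, -1.0]
grip_width: 0.029
```

```bash
python3 go.py .501 -.3238 .01 86.3;  python3 - <<'E'
from h import *
p,d=snap("side",13)
cv2.imwrite("pics/c13.png",cv2.convertScaleAbs(cv2.resize(p[290:420,280:430],(660,572)),alpha=1.5))
E
```

```text
t 28.25 P [ 0.502  -0.3248  0.0213] yang deg 86.28 zaxis [ 0.0008 -0.0005 -1.    ] w 0.029 q [-0.5742  0.5938 -0.0337  0.9423  0.     -0.5093] F [ 0.1469 -0.5986 -0.9637]
tool shift mm [ 1.1002  0.9058 11.2958]
turn units (0.1rad): -0.003320916474716107
after turn shift mm [ 1.0999  0.9062 11.2958]
```

View pics/c13.png

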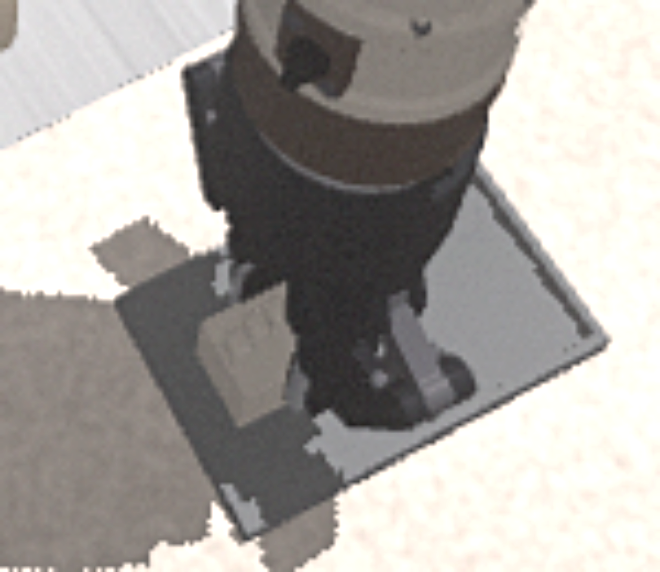

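Call:
send_rows --pt "0.001 0.001 0.004 0" --pt "0 0 0.003 0" --pt "0 0 0.002 0" --pt "0 0 0.001 0" --pt "0 0 0.001 0" --pt "0 0 0.0005 0" --pt "0 0 0 0" --pt "0 0 0 0"

```text
clock: 29.1
eef_pos: [0.5006, -0.3233, 0.0102]
tool_rot: [0.032, 0.999, 0.0, -0.0]
ft_force: [-2.6, 1.3, 5.5]
grip_width: 0.0285
```

Touchdown at 0.0102, as expected. Releasing.

Call:
send_rows --pt "0 0 0 0" --pt "0 0 0 0" --pt "0 0 0 0" --pt "0 0 0 0" --pt "0 0 -0.004 0" --pt "0 0 -0.01 0" --pt "0 0 -0.02 0" --pt "0 0 -0.03 0" --pt "0 0 -0.03 0" --pt "0 0 -0.03 0" --pt "0 0 0 0" --claw 0.1

```text
clock: 30.2
eef_pos: [0.5038, -0.3254, 0.1396]
tool_rot: [0.032, 0.999, -0.003, 0.005]
ft_force: [0.3, 0.2, 0.4]
grip_width: 0.047
```

```bash
python3 go.py .4675 -.009 .14 90;  python3 - <<'E'
from h import *
p,d=snap("side",14)
cv2.imwrite("pics/c14.png",cv2.convertScaleAbs(cv2.resize(p[290:420,280:430],(660,572)),alpha=1.5))
E
```

```text
t 30.2 P [ 0.5038 -0.3254  0.1396] yang deg 86.29 zaxis [ 0.0091 -0.0059 -0.9999] w 0.047 q [-0.5735  0.4794  0.1098  1.1904 -0.     -0.5086] F [0.2616 0.1534 0.3697]
tool shift mm [ 56.7388 313.3872  -2.5782]
turn units (0.1rad): -0.6483597056004142
after turn shift mm [ 36.3154 316.4063  -2.4006]
```

View pics/c14.png

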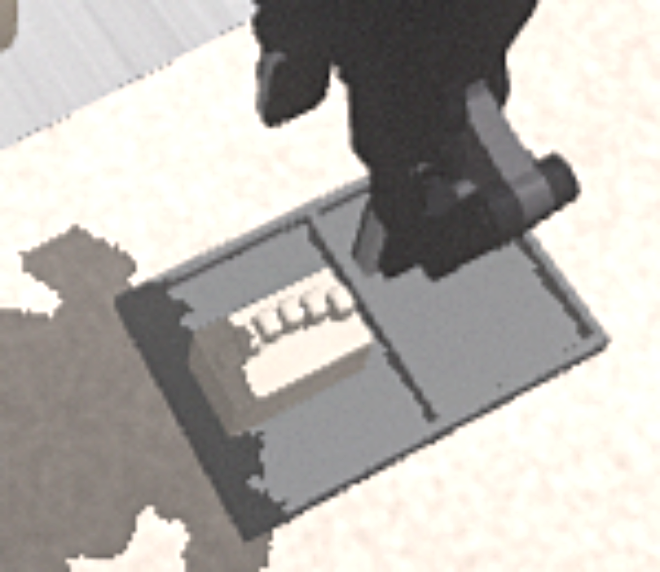

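The quarter arch is flat in its compartment. Next is the wheel hub.

Call:
send_rows --pt "0.0047 0.026 0 0" --pt "0.0047 0.026 0 0" --pt "0.0047 0.026 0 0" --pt "0.0047 0.026 0 0" --pt "0.0047 0.026 0 0" --pt "0.0047 0.026 0 0" --pt "0.0047 0.026 0 0" --pt "0.0047 0.026 0 0" --pt "0.0047 0.026 0 0" --pt "0.0047 0.026 0 0" --pt "0.0047 0.026 0 0" --pt "0.0047 0.027 0 0" --pt "0 0 0 0" --pt "0 0 0 0"

```text
clock: 31.65
eef_pos: [0.4642, -0.0071, 0.1327]
tool_rot: [0.032, 0.999, -0.0, -0.001]
ft_force: [-0.7, -0.5, -0.5]
grip_width: 0.0467
```

```bash
python3 go.py .4675 -.009 .0165 86.3
```

```text
t 31.65 P [ 0.4642 -0.0071  0.1327] yang deg 86.37 zaxis [-0.0013 -0.0004 -1.    ] w 0.0467 q [-0.0151  0.2419 -0.2621  1.0682 -0.0004  0.0482] F [-0.7478 -0.5247 -0.4637]
tool shift mm [ -3.5973  -1.6044 116.2328]
turn units (0.1rad): 0.012769047215410723
after turn shift mm [ -3.5994  -1.6    116.2328]
```

Call:
send_rows --pt "-0.0035 -0.0015 0.01 0" --pt "0 0 0.02 0" --pt "0 0 0.02 0" --pt "0 0 0.02 0" --pt "0 0 0.015 0" --pt "0 0 0.01 0" --pt "0 0 0.008 0" --pt "0 0 0.006 0" --pt "0 0 0.003 0" --pt "0 0 0 0" --pt "0 0 0 0"

```text
clock: 32.75
eef_pos: [0.4687, -0.0092, 0.0217]
tool_rot: [0.032, 0.999, 0.0, 0.0]
ft_force: [-0.4, 0.1, 0.5]
grip_width: 0.0471
```

```bash
python3 go.py .4675 -.009 .0165 86.3;  python3 - <<'E'
from h import *
p,d=snap("side",15)
cv2.imwrite("pics/c15.png",cv2.convertScaleAbs(cv2.resize(p[170:270,180:290],(660,600)),alpha=1.5))
E
```

```text
t 32.75 P [ 0.4687 -0.0092  0.0217] yang deg 86.29 zaxis [ 0.0009 -0.     -1.    ] w 0.0471 q [-0.0196  0.3863 -0.3988  0.7847 -0.      0.0451] F [-0.438   0.0738  0.5205]
tool shift mm [1.165  0.0965 5.2125]
turn units (0.1rad): -0.001071144969444493
after turn shift mm [1.165  0.0966 5.2125]
```

View pics/c15.png

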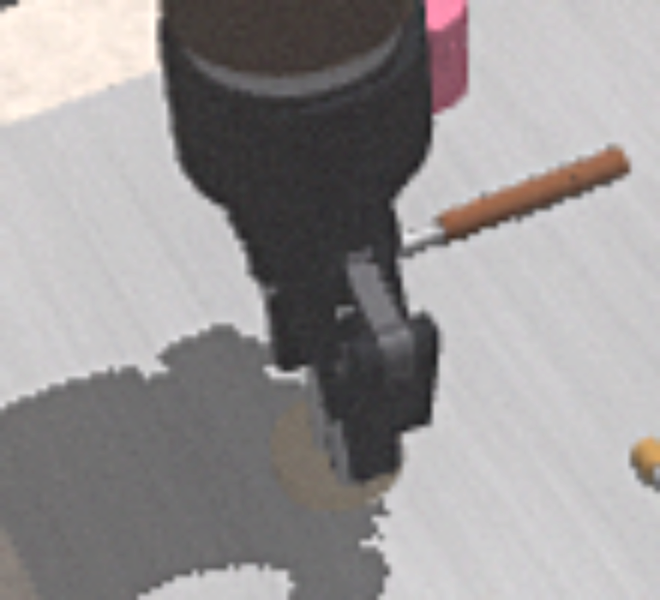

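Call:
send_rows --pt "0.001 0 0.003 0" --pt "0 0 0 0"

```text
clock: 33.0
eef_pos: [0.4669, -0.009, 0.0182]
tool_rot: [0.032, 0.999, 0.0, -0.0]
ft_force: [-0.8, 0.2, 0.2]
grip_width: 0.0469
```

Call:
send_rows --pt "0 0 0 0" --pt "0 0 0 0" --pt "0 0 0 0" --pt "0 0 0 0" --pt "0 0 0 0" --pt "0 0 0 0" --pt "0 0 0 0" --pt "0 0 0 0" --claw -1

```text
clock: 33.8
eef_pos: [0.4674, -0.0091, 0.0185]
tool_rot: [0.032, 0.999, 0.0, 0.0]
ft_force: [-0.9, -0.4, 5.5]
grip_width: 0.0141
```

Call:
send_rows --pt "0 0 -0.002 0" --pt "0 0 -0.006 0" --pt "0 0 -0.012 0" --pt "0 0 -0.02 0" --pt "0 0 -0.025 0" --pt "0 0 -0.025 0" --pt "0 0 -0.02 0" --pt "0 0 -0.01 0" --pt "0 0 0 0" --pt "0 0 0 0"

```text
clock: 34.8
eef_pos: [0.4666, -0.0091, 0.1376]
tool_rot: [0.032, 0.999, -0.0, -0.001]
ft_force: [-0.8, 0.6, -0.3]
grip_width: 0.0143
```

```bash
python3 go.py .575 -.3286 .13 86.3;  python3 - <<'E'
from h import *
p,d=snap("side",16)
cv2.imwrite("pics/c16.png",cv2.convertScaleAbs(cv2.resize(p[140:270,170:290],(554,600)),alpha=1.5))
E
```

```text
t 34.8 P [ 0.4666 -0.0091  0.1376] yang deg 86.29 zaxis [-0.0012 -0.     -1.    ] w 0.0143 q [-0.0195  0.2418 -0.2483  1.0819 -0.      0.0452] F [-0.7821  0.586  -0.3252]
tool shift mm [-128.8318 -311.7823    7.4475]
turn units (0.1rad): -0.0019812991261169977
after turn shift mm [-128.77   -311.8078    7.4475]
```

View pics/c16.png

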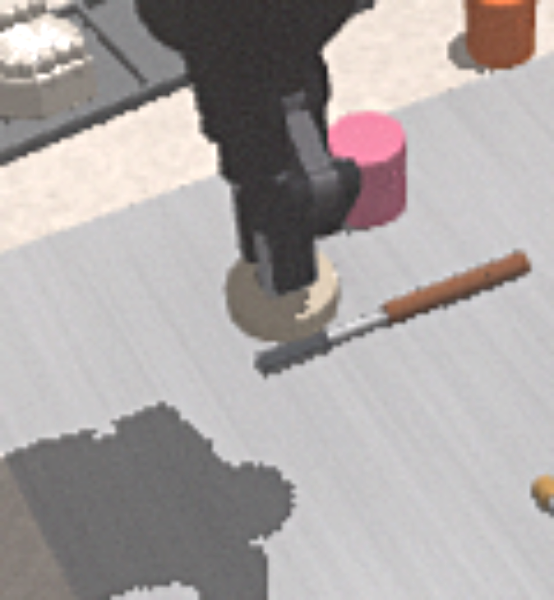

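Call:
send_rows --pt "-0.0107 -0.026 0 0" --pt "-0.0107 -0.026 0 0" --pt "-0.0107 -0.026 0 0" --pt "-0.0107 -0.026 0 0" --pt "-0.0107 -0.026 0 0" --pt "-0.0107 -0.026 0 0" --pt "-0.0107 -0.026 0 0" --pt "-0.0107 -0.026 0 0" --pt "-0.0107 -0.026 0 0" --pt "-0.0107 -0.026 0 0" --pt "-0.0107 -0.026 0 0" --pt "-0.0107 -0.026 0 0" --pt "0 0 0 0" --pt "0 0 0 0"

```text
clock: 36.25
eef_pos: [0.5741, -0.3286, 0.136]
tool_rot: [0.033, 0.999, 0.001, -0.002]
ft_force: [0.0, 1.1, -0.4]
grip_width: 0.0139
```

```bash
python3 go.py .575 -.3286 .0215 86.3
```

```text
t 36.25 P [ 0.5741 -0.3286  0.136 ] yang deg 86.23 zaxis [-0.0032  0.0023 -1.    ] w 0.0139 q [-0.5201  0.6165  0.3317  1.2899  0.0004 -0.4543] F [ 0.0376  1.1148 -0.3652]
tool shift mm [ -1.2767  -0.1362 114.4832]
turn units (0.1rad): -0.01229289049333504
after turn shift mm [ -1.2768  -0.1373 114.4832]
```

Call:
send_rows --pt "0 0 0.01 0" --pt "0 0 0.02 0" --pt "0 0 0.02 0" --pt "0 0 0.02 0" --pt "0 0 0.015 0" --pt "0 0 0.008 0" --pt "0 0 0.006 0" --pt "0 0 0.004 0" --pt "0 0 0.002 0" --pt "0 0 0.001 0" --pt "0 0 0 0" --pt "0 0 0 0"

```text
clock: 37.45
eef_pos: [0.5754, -0.329, 0.0328]
tool_rot: [0.032, 0.999, -0.0, 0.0]
ft_force: [-0.4, 0.6, 0.4]
grip_width: 0.014
```

```bash
python3 go.py .575 -.3286 .0215 86.3;  python3 - <<'E'
from h import *
p,d=snap("side",17)
cv2.imwrite("pics/c17.png",cv2.convertScaleAbs(cv2.resize(p[290:420,280:430],(660,572)),alpha=1.5))
E
```

```text
t 37.45 P [ 0.5754 -0.329   0.0328] yang deg 86.28 zaxis [ 0.0008 -0.0005 -1.    ] w 0.014 q [-0.5194  0.6948  0.1911  1.0661  0.     -0.4545] F [-0.4157  0.6457  0.3601]
tool shift mm [ 0.4563  0.4003 11.3426]
turn units (0.1rad): -0.0031352908320858575
after turn shift mm [ 0.4561  0.4005 11.3426]
```

View pics/c17.png

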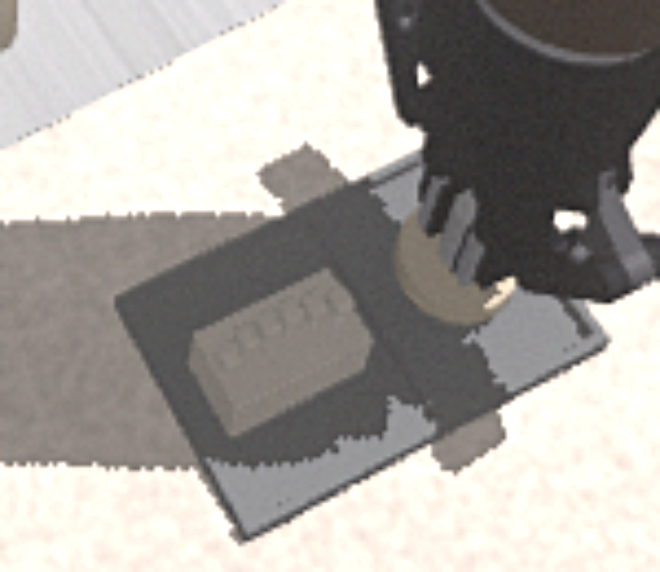

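Call:
send_rows --pt "0 0 0.005 0" --pt "0 0 0.003 0" --pt "0 0 0.001 0" --pt "0 0 0.001 0" --pt "0 0 0.001 0" --pt "0 0 0.0005 0" --pt "0 0 0 0" --pt "0 0 0 0"

```text
clock: 38.3
eef_pos: [0.5751, -0.3287, 0.0216]
tool_rot: [0.032, 0.999, -0.0, 0.0]
ft_force: [-3.6, 1.9, 5.1]
grip_width: 0.0143
```

Call:
send_rows --pt "0 0 0 0" --pt "0 0 0 0" --pt "0 0 0 0" --pt "0 0 0 0" --pt "0 0 0 0" --pt "0 0 -0.01 0" --pt "0 0 -0.02 0" --pt "0 0 -0.03 0" --pt "0 0 -0.03 0" --pt "0 0 -0.03 0" --pt "0 0 0 0" --claw 0.2

```text
clock: 39.4
eef_pos: [0.5782, -0.3305, 0.1477]
tool_rot: [0.032, 0.999, -0.003, 0.005]
ft_force: [0.5, -0.8, 0.7]
grip_width: 0.0513
```

```bash
python3 go.py .480 -.1485 .15 96;  python3 - <<'E'
from h import *
p,d=snap("side",18)
cv2.imwrite("pics/c18.png",cv2.convertScaleAbs(cv2.resize(p[290:420,280:430],(660,572)),alpha=1.5))
E
```

```text
t 39.4 P [ 0.5782 -0.3305  0.1477] yang deg 86.29 zaxis [ 0.0098 -0.0056 -0.9999] w 0.0513 q [-0.5193  0.6066  0.3452  1.2982  0.     -0.4546] F [ 0.5102 -0.7594  0.6926]
tool shift mm [109.6972 175.2487  -4.2581]
turn units (0.1rad): -1.6947172575146174
after turn shift mm [ 78.5659 191.2457  -4.0211]
```

View pics/c18.png

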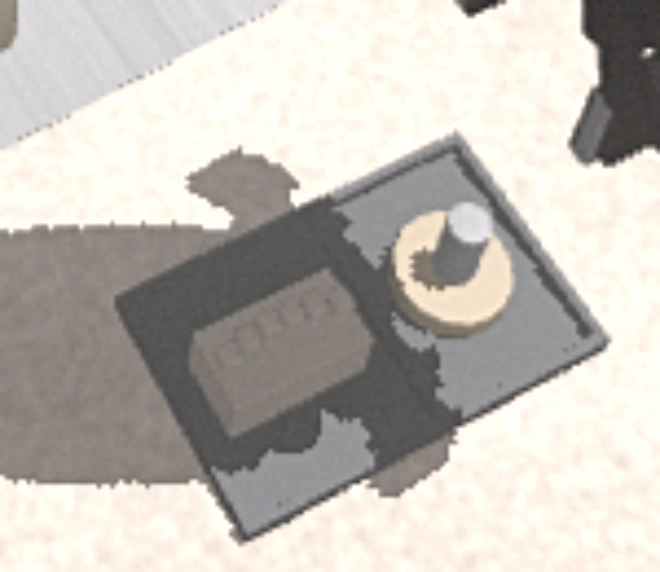

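The wheel is flat and well inside. Last is the slim cone.

Call:
send_rows --pt "0 0 0 -0.85" --pt "0 0 0 -0.85" --pt "0.0098 0.0239 0 0" --pt "0.0098 0.0239 0 0" --pt "0.0098 0.0239 0 0" --pt "0.0098 0.0239 0 0" --pt "0.0098 0.0239 0 0" --pt "0.0098 0.0239 0 0" --pt "0.0098 0.0239 0 0" --pt "0.0098 0.0239 0 0" --pt "0 0 0 0" --pt "0 0 0 0"

```text
clock: 40.65
eef_pos: [0.4768, -0.1465, 0.1405]
tool_rot: [-0.053, 0.999, -0.0, -0.0]
ft_force: [0.5, -0.5, 0.7]
grip_width: 0.0513
```

```bash
python3 go.py .4802 -.149 .006 96;  python3 - <<'E'
from h import *
p,d=snap("side",19)
cv2.imwrite("pics/c19.png",cv2.convertScaleAbs(cv2.resize(p[180:310,220:350],(580,580)),alpha=1.5))
E
```

```text
t 40.65 P [ 0.4768 -0.1465  0.1405] yang deg 96.09 zaxis [-0.0005 -0.0001 -1.    ] w 0.0513 q [-0.298   0.2979 -0.1628  1.1106 -0.0003 -0.4042] F [ 0.5372 -0.465   0.6643]
tool shift mm [ -3.2083  -2.8257 134.545 ]
turn units (0.1rad): 0.01505855699685199
after turn shift mm [ -3.2126  -2.8209 134.545 ]
```

View pics/c19.png

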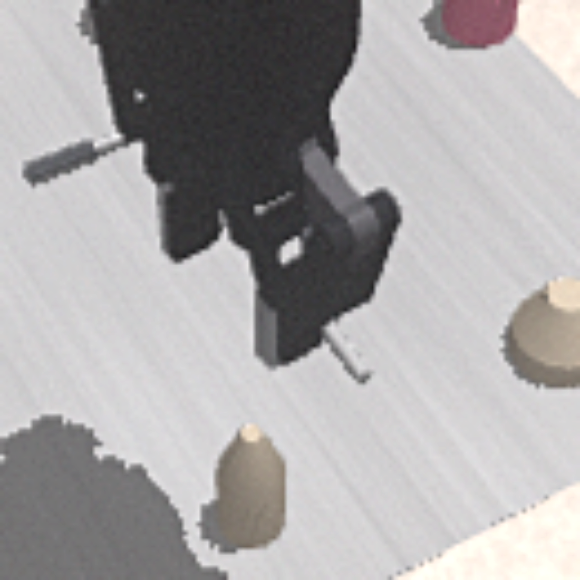

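Call:
send_rows --pt "-0.0032 -0.0028 0.01 0" --pt "0 0 0.02 0" --pt "0 0 0.02 0" --pt "0 0 0.02 0" --pt "0 0 0.015 0" --pt "0 0 0.015 0" --pt "0 0 0.01 0" --pt "0 0 0.008 0" --pt "0 0 0.006 0" --pt "0 0 0.004 0" --pt "0 0 0 0" --pt "0 0 0 0"

```text
clock: 41.9
eef_pos: [0.481, -0.1494, 0.0132]
tool_rot: [-0.053, 0.999, -0.0, 0.0]
ft_force: [-0.4, 0.8, -0.1]
grip_width: 0.0512
```

```bash
python3 go.py .4802 -.149 .006 96
```

```text
t 41.9 P [ 0.481  -0.1494  0.0132] yang deg 96.03 zaxis [ 0.0008 -0.0003 -1.    ] w 0.0512 q [-0.3012  0.4535 -0.3142  0.8023 -0.     -0.4065] F [-0.3915  0.7568 -0.1027]
tool shift mm [0.7147 0.4915 7.1861]
turn units (0.1rad): 0.005652736222205856
after turn shift mm [0.715  0.4911 7.1861]
```

Call:
send_rows --pt "0 0 0.004 0" --pt "0 0 0.002 0" --pt "0 0 0 0"

```text
clock: 42.2
eef_pos: [0.4803, -0.1492, 0.0066]
tool_rot: [-0.053, 0.999, 0.0, -0.0]
ft_force: [-0.2, 0.5, 0.0]
grip_width: 0.051
```

Call:
send_rows --pt "0 0 0 0" --pt "0 0 0 0" --pt "0 0 0 0" --pt "0 0 0 0" --pt "0 0 0 0" --pt "0 0 0 0" --pt "0 0 0 0" --pt "0 0 0 0" --claw -1

```text
clock: 43.0
eef_pos: [0.4809, -0.1494, 0.0071]
tool_rot: [-0.053, 0.999, -0.0, 0.0]
ft_force: [-0.4, -0.1, 4.7]
grip_width: 0.0262
```

Call:
send_rows --pt "0 0 -0.002 0" --pt "0 0 -0.006 0" --pt "0 0 -0.012 0" --pt "0 0 -0.02 0" --pt "0 0 -0.025 0" --pt "0 0 -0.025 0" --pt "0 0 -0.02 0" --pt "0 0 -0.01 0" --pt "0 0 0 0" --pt "0 0 0 0"

```text
clock: 44.0
eef_pos: [0.4802, -0.1492, 0.1264]
tool_rot: [-0.053, 0.999, 0.0, -0.0]
ft_force: [-0.8, 0.3, -1.3]
grip_width: 0.0266
```

```bash
python3 go.py .5419 .3192 .12 96;  python3 - <<'E'
from h import *
p,d=snap("side",20)
cv2.imwrite("pics/c20.png",cv2.convertScaleAbs(cv2.resize(p[180:310,220:350],(580,580)),alpha=1.5))
E
```

```text
t 44.0 P [ 0.4802 -0.1492  0.1264] yang deg 96.03 zaxis [-0.0006  0.0002 -1.    ] w 0.0266 q [-0.3013  0.3182 -0.174   1.0792 -0.     -0.4065] F [-0.7526  0.3131 -1.2851]
tool shift mm [-110.5862  459.3266    6.4497]
turn units (0.1rad): 0.004846304123184986
after turn shift mm [-110.3636  459.3802    6.4498]
```

View pics/c20.png

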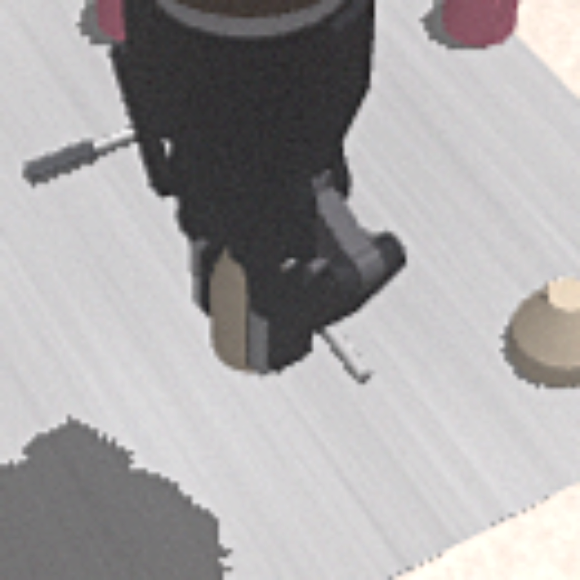

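The cone is held upright. Carrying it to the middle compartment.

Call:
send_rows --pt "-0.0065 0.027 0 0" --pt "-0.0065 0.027 0 0" --pt "-0.0065 0.027 0 0" --pt "-0.0065 0.027 0 0" --pt "-0.0065 0.027 0 0" --pt "-0.0065 0.027 0 0" --pt "-0.0065 0.027 0 0" --pt "-0.0065 0.027 0 0" --pt "-0.0065 0.027 0 0" --pt "-0.0065 0.027 0 0" --pt "-0.0065 0.027 0 0" --pt "-0.0065 0.027 0 0" --pt "-0.0065 0.027 0 0" --pt "-0.0065 0.027 0 0" --pt "-0.0065 0.027 0 0" --pt "-0.0065 0.027 0 0" --pt "-0.0065 0.027 0 0" --pt "0 0 0 0" --pt "0 0 0 0"

```text
clock: 45.95
eef_pos: [0.5412, 0.3186, 0.1249]
tool_rot: [-0.053, 0.999, -0.001, -0.001]
ft_force: [0.2, -0.1, -0.3]
grip_width: 0.0266
```

```bash
python3 go.py .5419 .3192 .01 96
```

```text
t 45.95 P [0.5412 0.3186 0.1249] yang deg 96.1 zaxis [-0.0029 -0.0022 -1.    ] w 0.0266 q [ 0.5323  0.5556  0.1966  1.2153 -0.0004  0.4259] F [ 0.1625 -0.067  -0.3279]
tool shift mm [ -1.1192   0.7339 114.8523]
turn units (0.1rad): 0.01684426256213678
after turn shift mm [ -1.1183   0.7352 114.8523]
```

Call:
send_rows --pt "0 0 0.01 0" --pt "0 0 0.02 0" --pt "0 0 0.02 0" --pt "0 0 0.02 0" --pt "0 0 0.015 0" --pt "0 0 0.008 0" --pt "0 0 0.006 0" --pt "0 0 0.004 0" --pt "0 0 0.003 0" --pt "0 0 0 0" --pt "0 0 0 0"

```text
clock: 47.05
eef_pos: [0.5426, 0.319, 0.0214]
tool_rot: [-0.053, 0.999, 0.0, 0.0]
ft_force: [1.0, 0.5, -0.8]
grip_width: 0.0265
```

```bash
python3 go.py .5419 .3192 .01 96;  python3 - <<'E'
from h import *
p,d=snap("side",21)
cv2.imwrite("pics/c21.png",cv2.convertScaleAbs(cv2.resize(p[90:210,130:270],(660,566)),alpha=1.5))
E
```

```text
t 47.05 P [0.5426 0.319  0.0214] yang deg 96.03 zaxis [ 0.0008  0.0005 -1.    ] w 0.0265 q [ 0.5314  0.647   0.0663  0.9891 -0.      0.4262] F [ 0.9824  0.533  -0.7684]
tool shift mm [ 0.665   0.3078 11.3604]
turn units (0.1rad): 0.0053345825186879026
after turn shift mm [ 0.6651  0.3075 11.3604]
```

View pics/c21.png

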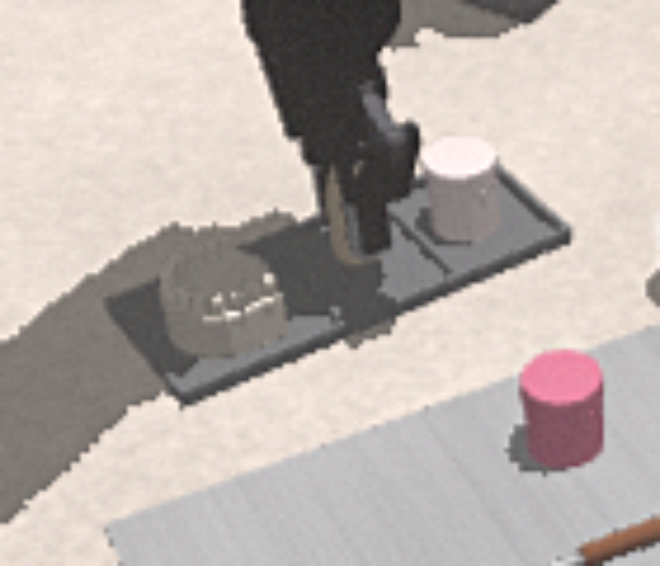

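Call:
send_rows --pt "0 0 0.005 0" --pt "0 0 0.003 0" --pt "0 0 0.001 0" --pt "0 0 0.001 0" --pt "0 0 0.001 0" --pt "0 0 0.0005 0" --pt "0 0 0 0" --pt "0 0 0 0"

```text
clock: 47.9
eef_pos: [0.5422, 0.3188, 0.0101]
tool_rot: [-0.053, 0.999, 0.0, 0.0]
ft_force: [-2.9, -1.7, 5.0]
grip_width: 0.0266
```

Call:
send_rows --pt "0 0 0 0" --pt "0 0 0 0" --pt "0 0 0 0" --pt "0 0 0 0" --pt "0 0 -0.005 0" --pt "0 0 -0.01 0" --pt "0 0 -0.02 0" --pt "0 0 -0.03 0" --pt "0 0 -0.03 0" --pt "0 0 -0.03 0" --pt "0 0 -0.03 0" --pt "0 0 0 0" --claw 0.1

```text
clock: 49.1
eef_pos: [0.5451, 0.3204, 0.1711]
tool_rot: [-0.053, 0.999, 0.003, 0.005]
ft_force: [0.0, -0.1, -1.0]
grip_width: 0.0468
```

Call:
send_rows --pt "0.03 0 0 0" --pt "0.03 0 0 0" --pt "0.03 0 0 0" --pt "0.03 0 0 0" --pt "0.03 0 0 0" --pt "0.03 0 0 0" --pt "0.03 0 0 0" --pt "0.03 0 0 0" --pt "0.02 0.02 0 0" --pt "0.01 0.03 0 0" --pt "0 0.03 0 0" --pt "0 0.03 0 0" --pt "0 0.03 0 0" --pt "0 0 0 0" --pt "0 0 0 0"

```text
clock: 50.6
eef_pos: [0.2586, 0.4295, 0.1639]
tool_rot: [-0.053, 0.999, -0.001, -0.0]
ft_force: [0.6, -0.4, -0.1]
grip_width: 0.0468
```

```bash
python3 go.py; python3 - <<'E'
from h import *
p,d=snap("top",22);q,_=snap("side",22)
cv2.imwrite("pics/c22.png",cv2.convertScaleAbs(np.hstack([cv2.resize(q[90:210,130:270],(400,343)),cv2.resize(q[300:420,290:430],(400,343))]),alpha=1.5))
cv2.imwrite("pics/t22.png",cv2.convertScaleAbs(np.hstack([cv2.resize(p[170:310,80:220],(400,400)),cv2.resize(p[170:310,320:460],(400,400))]),alpha=1.5))
E
```

```text
t 50.6 P [0.2586 0.4295 0.1639] yang deg 96.09 zaxis [-0.0004 -0.0011 -1.    ] w 0.0468 q [ 1.029   0.2843 -0.1166  1.1711 -0.0003  0.9227] F [ 0.579  -0.4104 -0.113 ]
```

View pics/c22.png

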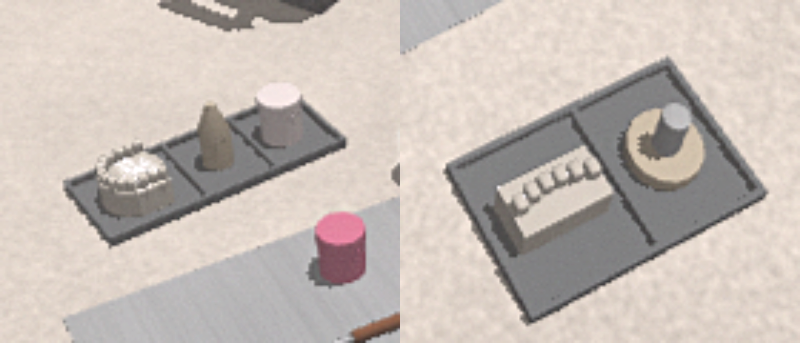

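View pics/t22.png

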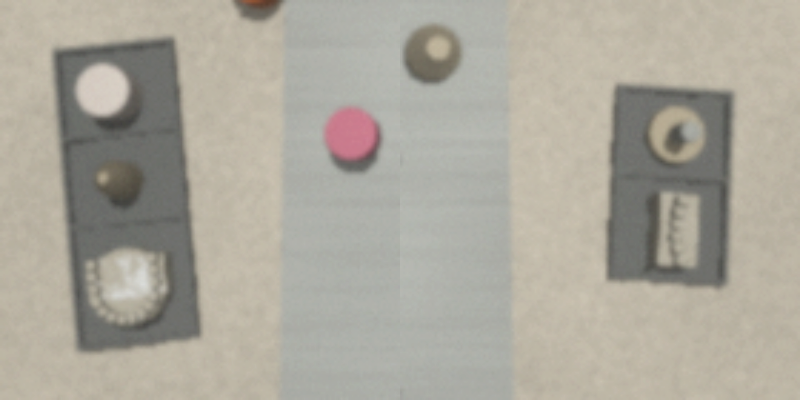

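Both views show all five pieces upright in their own compartments. One numeric check before handing in.

```bash
python3 - <<'E'
import sys; sys.argv=["x","22"]
from meas import *
def fr(c,yaw,p): 
    R=np.array([[np.cos(yaw),-np.sin(yaw)],[np.sin(yaw),np.cos(yaw)]]); return (np.array(p)-c)@R*1000
L=(np.array([.530,.318]),.103); S=(np.array([.535,-.326]),-.0645)
for n in C:
    for nm,c,r,z0,z1,f in (("jar",(.609,.326),.035,.043,.06,L),("cone low",(.542,.319),.03,.012,.042,L),("full",(.46,.31),.045,.022,.05,L),("quarter",(.5,-.324),.045,.022,.05,S),("wheel hub",(.575,-.329),.03,.043,.06,S),("wheel disc",(.575,-.329),.03,.011,.02,S),("stub",(.639,-.14),.04,.034,.05,None)):
        q=sel(n,c,r,z0,z1); cc,_=cv2.minEnclosingCircle(q[:,:2].astype(np.float32))
        print(n,nm,"mm in tray",fr(*f,cc) if f else np.array(cc)*1000,"zmax",round(np.percentile(q[:,2],97)*1000,1))
o=monitor.get_obs(); print(o["clock"])
E
```

```text
top jar mm in tray [78.4844 -0.1343] zmax 50.9
top cone low mm in tray [12.0104 -1.0561] zmax 41.6
top full mm in tray [-65.4394  -3.8486] zmax 41.2
top quarter mm in tray [-33.3516   1.2255] zmax 40.8
top wheel hub mm in tray [40.5925  0.9111] zmax 51.8
top wheel disc mm in tray [40.9221  1.0085] zmax 19.2
top stub mm in tray [ 639.5939 -139.2023] zmax 42.2
side jar mm in tray [77.5562 -0.3543] zmax 48.4
side cone low mm in tray [ 9.8274 -4.5568] zmax 41.2
side full mm in tray [-66.0096  -3.4526] zmax 39.8
side quarter mm in tray [-34.5242   0.4392] zmax 39.1
side wheel hub mm in tray [39.6649  0.1066] zmax 50.2
side wheel disc mm in tray [39.6327  0.3309] zmax 17.0
side stub mm in tray [ 639.1104 -140.0761] zmax 39.4
50.7
```

All positions are well inside the limits, the tops are at the expected heights, and the stubby cone hasn't moved. Handing in.

```bash
python3 -c "
from workcell import order,monitor
print(order.job_done()); print(monitor.get_obs()['clock'])"
```

```text
the job is handed in; nothing more can be done
None
the job is handed in; nothing more can be done
```

I placed all five pieces in their compartments and handed the job in at about 51 s. The hand-in gives no verdict, so these results come from my own last checks.

- **Setting down:** The models, wheel and cone were lowered until I felt about 5 N of contact, the jar until about 2.5 N. Contact came within 1 mm of the predicted height each time, and nothing was dropped.
- **Positions:** The final pictures from both cameras show everything upright, flat on the floors and clear of the walls. By depth measurement, every piece was within about 5 mm of its compartment's centre in both directions. Tops were at the expected heights, with depth noise of a few mm.
- **Disagreements:** The two cameras differed by up to about 3.5 mm. The largest gap was on the slim cone, where each camera sees only one side.
- **Left alone:** The stubby cone reads within about 1.5 mm of where it started, which is within measuring noise. I did not touch the orange and pink look-alikes, and the arm was parked clear of everything.

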